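# Lay a flanged roller in the V supports and close the tailstock on it

### The job

Pick up the flanged roller that stands on the bench and lay it gently on its side in the two V supports of the inspection fixture, with its flange in the gap between the stop and the nearer V support. Let go of it, then slide the tailstock up so that its nose touches the roller's free end and the flange sits flat against the stop. Do not drop the roller, let it topple or lay it on the bench, and leave the other parts and the mug where they stand.

Things in the scene. Friction and masses are not known exactly. Their poses are not given: they have to be found in the camera images.
- roller: Bare aluminium turned roller, 120 mm long, about 0.25 kg, standing on the bench on its flange at the start: flange 46 mm diameter and 14 mm thick at the foot, then a plain 28 mm diameter shank up to the free end. Origin: centre of the flange's outer face (its underside while standing). Its z axis runs along the roller from the flange to the free end.
- roller_end (a point): Centre of the flat free end of the roller's shank, 120 mm from the origin of the roller.
- fixture: Fixed inspection fixture: grey base plate 300 x 86 x 12 mm (x = -212 to +88) carrying, in line, a grey stop block, two V supports and a sliding tailstock. Origin: on the bench under the middle of a roller lying home. x runs level along the roller axis from tailstock to stop, z is up. The roller axis lies at y = 0, 62 mm above the bench. The stop's face is at x = +60.
- v_near (a point): V support nearer the stop, 26 mm from the fixture's origin towards the stop. This point lies on the roller axis, 62 mm above the bench, level with the top of the support. Steel, 90 degree V with a 40 mm wide mouth, 12 mm thick along x, 52 mm wide. The flange's gap, from the stop's face to this support, is 28 mm.
- v_far (a point): The other V support, the same, at fixture x = -44 mm; the point lies on the roller axis likewise. Between the two supports 58 mm are free for the fingers, down to the base plate 12 mm above the bench.
- stop_face (a point): Point of the stop's face on the roller axis, 62 mm above the bench; axes as the fixture's. Stop block: 22 mm thick, 62 mm wide, top 78 mm above the bench. The roller's flange face belongs here.
- nose_tip (a point): Tip of the tailstock's nose, a round-ended 16 mm bar on the roller axis, 62 mm above the bench; axes as the fixture's.
- tailstock_top (a point): Centre of the flat top of the tailstock's grey block, 76 mm above the bench, 53 mm behind the nose tip along the fixture's x. The block is 50 mm long (along x), 32 mm wide and stands clear down to its foot plate 24 mm above the bench (foot plate 56 x 58 mm).
- tailstock (a joint): Travel of the tailstock in m: 0 = fully drawn back, 0.070 = nose touching a roller that rests against the stop, 0.085 = end of travel. Grows towards the stop along the fixture's x. Stiff slide (about 3 N), stays where it is left.
- plain_pin: Bystander: plain aluminium pin, 34 mm diameter, 85 mm high, no flange, standing. Origin: centre of its underside.
- bushing: Bystander: aluminium bushing, 52 mm outer and 30 mm inner diameter, 55 mm high, standing. Origin: centre of its underside.
- mug: Bystander: white mug, 76 mm diameter, 90 mm high. Origin: centre of its underside.

How it is judged:
By the outcome, as a careful person would: the job done as asked, in the order asked, and still so for the second after the job is handed in, with the robot touching nothing.
It also fails if it takes over 54 s, if anything falls off the work surface, if the arm or the gripper's body presses on something with over 40 N, if the wrist force passes 120 N, or if a joint passes its speed limit or range.

### The arm

A 6-joint arm with a two-finger parallel gripper is mounted at the origin on the work surface. World frame = base frame: x ahead of the robot, y to its left, z up, the work surface at z = 0. Lengths are in m, angles in rad, forces in N, time in s.
With the tool pointing down it reaches from about 0.35 to 0.85 m from the base axis. Payload 8.1 kg.
Tool frame: the origin (TCP) lies on the centre line of the jaws, within the pads' length; the fingertips stand 19 mm ahead of it and the grasp point (between the pads) is the TCP (robot.tips_ahead is the distance from the TCP to the fingertips, in m); y points along the fingers, z is the direction in which the jaws open and shut, and the axes are right-handed (so a half turn about y gives the same grasp; the last joint's range is limited). The gripper opens to 93 mm and grips with 3 to 60 N. Pads are 15 mm wide; open, the fingers measure 128 mm over their backs; the gripper's body (75 mm by 188 mm) begins 65 mm behind the grasp point.
Start: joints at [1.157, 0.13, 1.488, -0, 1.523, -0.085], TCP at [0.194, 0.568, 0.238] pointing down, gripper open.
Joint ranges: [-2.96, 2.96], [-0.89, 2.26], [0.02, 2.5], [-1.34, 4.48], [0, 2.73], [-2.66, 2.66]. Speed limits (rad/s): [2.39, 2.39, 2.79, 3.14, 3.14, 3.14].

### API

Orientations are given as a rotation vector (axis times angle).
In Python, from plant import robot, imaging, models gives the robot as it stands.
- The arm moves only by the tool carry_out, never from a script. Its argument "motion" is one flat list of numbers, 7 for each row, row after row: the shift along the tool's x, y, z in m, then the turn, a rotation vector about the tool's x, y, z in degrees, then the opening, from -1 (shut) to 1 (fully open). A call has exactly 5 rows; each row shifts and turns the pose as measured when the row begins, along the tool's axes as they then stand; what a row does not reach is not made up. A row lasts 1/10 s, in which the tool goes at most 50 mm and 8.59 degrees, less where a joint would pass 70% of its speed; a pose out of reach is approached as far as the arm can. A call is refused whole if a number of a shift passes 0.05 or a number of a turn 8.59, either way. A call with a gripper value outside its range is refused whole. The fingers move at their own pace and stop on an object; "squeeze" is the grip in N (left out, the last holds). Time passes only in rows, so rows that do not move let the fingers close, or fill a call up. It gives the time, the measured TCP pose, the force and the opening at its end, in the units of the state.
- robot.read_state(): the state, without advancing time (a new reading comes with each control period).
- imaging.read_camera(name): name is "scene" or "top" or "wrist"; returns the picture (400x640x3 uint8, blue, green, red); there is no depth.
- imaging.camera_model(name): a dict with "K" (3x3 intrinsics, pixels), "k1" (the pictures are not rectified: a ray, as slopes to the right and down, at radius r is drawn at 1 + k1 r^2 times it, then the intrinsics apply), "position" and "orientation" of the camera in the world. Camera axes: x right, y down, z forward; pixel columns grow to the right and rows downward; lengths in m; the calibration is good to about 2 mm. A picture is of the moment at which its call begins: read the wrist's pose just before it. camera_model takes no time and is no camera call; for the wrist camera it gives the pose at the moment of the call.
- robot.close_job(): hands the job in, once; it reports no verdict.
Trained networks look in the newest picture that a camera, given by its name, has taken for a name from the list of things; names that differ only in an ending like _2 or _b are one class to them, and where a whole thing is asked for, a point or a joint stands for the part that bears it (a point fixed in the world has none). Each returns a list of dicts, best first, with "confidence" (0 to 1); they miss things now and then, are a little off and sometimes report something else, mostly with a low value. They report only what shows in the picture. A call takes as long as a camera call.
- models.outline_of(camera, thing): "pixels" (400x640 bool, what is visible of it) and "pixel" ([column, row] in pixels, amid what is visible of it).
The state is a dict: "t": time; "q": joint angles; "dq": joint speeds; "joint_torque": joint torques, N m; "tool_pos": TCP position; "orientation": TCP orientation; "force": force on the tool from outside, world axes, zero at the start; "wrist_torque": the same for the moment, N m; "opening": finger opening in m.
Only numpy, scipy, OpenCV 4.12 (cv2) and the standard library are available. Lean on these libraries where they do the work, as an engineer would, in place of code of your own. Each camera call takes 0.05 s, during which the arm holds its last target.

## Working session

There is one attempt and no reset: what is moved stays moved. The work goes in short steps, Python scripts to look and compute and a tool call to move; the robot and the scene stay as the last step left them, time stands still between calls to the robot, and variables do not carry over. Pictures are saved under pics/ and viewed, and the job is handed in when it is done.

Besides the shell and the picture viewer there is one more tool, called after "Call:" by a JSON object that holds its "op" and its "data", one argument or row to a line. carry_out: Moves the arm, as the interface text tells. Its arguments: {"type":"object","properties":{"motion":{"type":"array","items":{"type":"number"}},"squeeze":{"type":"number"}},"required":["motion"]}

```bash
ls; mkdir -p pics
python3 - <<'E'
from plant import robot, imaging, models
import cv2
print(robot.read_state())
for n in ["scene","top","wrist"]:
    m=imaging.camera_model(n); im=imaging.read_camera(n); cv2.imwrite(f"pics/{n}0.png",im); print(n,m)
E
```

```text
pics
{'t': 0.0, 'q': array([ 1.15660401e+00,  1.31096595e-01,  1.48930384e+00,  1.84916350e-05,
        1.52298468e+00, -8.54315920e-02]), 'dq': array([ 0.00236868, -0.00180279,  0.00103829,  0.00153528,  0.00109182,
       -0.00060044]), 'joint_torque': array([-2.02860106e-04, -5.59889138e+01, -4.91727233e+01,  7.67085934e-02,
        3.63803166e-02, -1.70477392e-04]), 'tool_pos': array([0.19349572, 0.56737553, 0.23661249]), 'orientation': array([-1.55709057,  0.25842336, -0.25769631]), 'force': array([ 0.42933075, -0.74863729,  0.00358369]), 'wrist_torque': array([-0.00242752, -0.01432242,  0.02612859]), 'opening': 0.09314217874925339}
scene {'K': array([[394.21109375,   0.        , 318.68069057],
       [  0.        , 394.21109375, 199.51263568],
       [  0.        ,   0.        ,   1.        ]]), 'k1': -0.036223515599749, 'position': array([ 0.98469172, -0.63623169,  0.75665123]), 'orientation': array([-2.25868242, -0.64034464,  0.26682836])}
top {'K': array([[399.54812525,   0.        , 322.8143319 ],
       [  0.        , 399.54812525, 199.94365391],
       [  0.        ,   0.        ,   1.        ]]), 'k1': 0.009835460861412543, 'position': array([ 0.45085006, -0.04829474,  1.17311896]), 'orientation': array([-2.11518746,  2.15197656, -0.15866822])}
wrist {'K': array([[303.16184454,   0.        , 318.80627226],
       [  0.        , 303.16184454, 198.41034442],
       [  0.        ,   0.        ,   1.        ]]), 'k1': -0.05931741203692893, 'position': array([0.1284023 , 0.58984797, 0.38314813]), 'orientation': array([2.37890577, 1.70323367, 0.21704153])}
```

View pics/scene0.png

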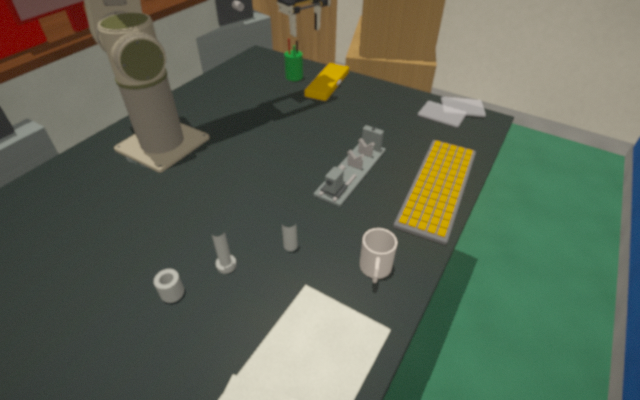

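View pics/top0.png

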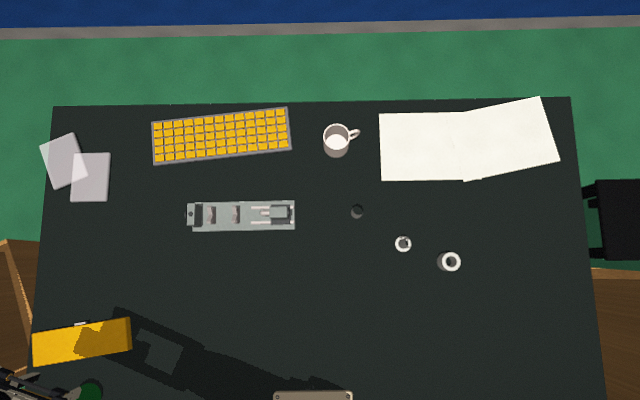

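View pics/wrist0.png

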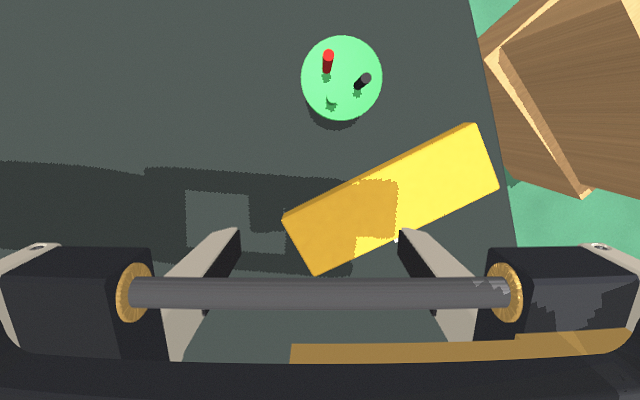

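```bash
cat > h.py <<'E'
import numpy as np, cv2
from scipy.spatial.transform import Rotation as R
from plant import robot, imaging, models
def proj(m,P):
    P=np.atleast_2d(P); Rw=R.from_rotvec(m["orientation"]).as_matrix()
    p=(P-m["position"])@Rw; s=p[:,:2]/p[:,2:]
    s=s*(1+m["k1"]*(s**2).sum(1,keepdims=True)); K=m["K"]
    return s@K[:2,:2].T+K[:2,2]
def ray(m,px):
    K=m["K"]; sd=(np.array(px,float)-K[:2,2])/np.diag(K)[:2]; s=sd.copy()
    for _ in range(20): s=sd/(1+m["k1"]*(s@s))
    return R.from_rotvec(m["orientation"]).as_matrix()@np.r_[s,1]
def onz(m,px,z):
    d=ray(m,px); return m["position"]+d*(z-m["position"][2])/d[2]
E
python3 - <<'E'
from h import *
print([x for x in dir(robot) if x[0]!='_'],[x for x in dir(imaging) if x[0]!='_'])
s=robot.read_state(); print(R.from_rotvec(s["orientation"]).as_matrix().round(3))
mw=imaging.camera_model("wrist"); T=R.from_rotvec(s["orientation"]).as_matrix()
print("cam in tool",T.T@(mw["position"]-s["tool_pos"]), (T.T@R.from_rotvec(mw["orientation"]).as_matrix()).round(3))
for c in ["top","scene"]:
    m=imaging.camera_model(c); imaging.read_camera(c)
    for th in ["roller","fixture","v_near","v_far","tailstock","plain_pin","bushing","mug","roller_end","tailstock_top","nose_tip"]:
        o=models.outline_of(c,th)
        for d in o[:2]:
            if d["confidence"]<.3: continue
            ys,xs=np.nonzero(d["pixels"])
            r=cv2.minAreaRect(np.c_[xs,ys].astype(np.float32))
            print(c,th,round(d["confidence"],2),np.round(d["pixel"],1),len(xs),np.round(r[0],1),np.round(r[1],1),round(r[2],1),onz(m,d["pixel"],0.04).round(3))
            np.save(f"{c}_{th}.npy",d["pixels"]); break
print(robot.read_state()["t"])
E
```

```text
['IKError', 'close_job', 'read_state', 'tips_ahead'] ['camera_model', 'read_camera']
[[ 0.946 -0.001  0.323]
 [-0.323 -0.001  0.946]
 [-0.    -1.    -0.001]]
cam in tool [-6.88990216e-02 -1.46486965e-01 -4.45747070e-05] [[-0.001  0.968  0.252]
 [-0.001 -0.252  0.968]
 [ 1.     0.     0.001]]
top roller 0.58 [400.  245.1] 191 [401.5 244. ] [14. 15.] 90.0 [ 0.5   -0.253  0.04 ]
top fixture 0.62 [239.5 217.3] 3053 [239.1 215.2] [ 28.9 110.2] 89.0 [0.587 0.201 0.04 ]
top v_near 0.76 [245.4 214.3] 3080 [240. 215.] [ 29.2 110.1] 89.1 [0.595 0.185 0.04 ]
top v_far 0.69 [238.6 215.8] 3149 [239.2 215.3] [ 29.3 110.3] 88.7 [0.591 0.204 0.04 ]
top plain_pin 0.53 [354.7 217.1] 48 [354.5 215. ] [8.9 5.8] 26.6 [ 0.582 -0.128  0.04 ]
top bushing 0.76 [451.7 262.1] 356 [449.  261.8] [24.4 18.4] 6.3 [ 0.451 -0.394  0.04 ]
top mug 0.61 [336.6 140.4] 842 [336.7 137.5] [30.5 37.5] 35.8 [ 0.809 -0.081  0.04 ]
top roller_end 0.62 [401.7 242.2] 175 [402. 244.] [14.1 14.1] 45.0 [ 0.508 -0.258  0.04 ]
top tailstock_top 0.79 [273.3 213.8] 451 [275.  213.5] [19. 30.] 90.0 [0.595 0.105 0.04 ]
top nose_tip 0.74 
[... 362 characters left out ...]
 2431 [352.7 166.3] [31.3 93.4] 38.9 [0.604 0.17  0.04 ]
scene tailstock 0.62 [336.4 183.1] 549 [336.  180.3] [23.6 31.8] 22.6 [0.602 0.088 0.04 ]
scene plain_pin 0.74 [288.9 236.3] 300 [289.5 238.1] [23.7 13.8] 85.6 [ 0.601 -0.14   0.04 ]
scene bushing 0.58 [167.1 283.2] 700 [168.5 285. ] [32.  24.7] 70.0 [ 0.454 -0.39   0.04 ]
scene mug 0.84 [376.6 253.2] 1483 [376.6 254.6] [33.9 53.1] 11.3 [ 0.803 -0.076  0.04 ]
scene roller_end 0.72 [222.  256.6] 572 [221.9 254.1] [38.4 19.5] 68.2 [ 0.506 -0.271  0.04 ]
scene tailstock_top 0.65 [334.4 182.3] 535 [335.4 180.3] [22.5 31.9] 18.4 [0.596 0.088 0.04 ]
scene nose_tip 0.93 [334.  183.6] 542 [336.4 180.1] [23.3 32.1] 24.0 [0.598 0.083 0.04 ]
1.35
```

Call:
{"op": "carry_out", "data": {
  "motion": [0.027,0,-0.033,0,0,5,1,0.027,0,-0.033,0,0,5,1,0.027,0,-0.033,5,0,0,1,0.027,0,-0.033,5,0,0,1,0.027,0,-0.033,0,5,0,1]
}}

```text
t: 1.85
tool_pos: [0.2645, 0.3697, 0.209]
orientation: [-1.341, 0.442, -0.198]
force: [0.4, -0.2, 0.3]
opening: 0.0932
```

```bash
cat > lg.py <<'E'
from h import *
import pickle,os
s=robot.read_state(); L=pickle.load(open("log.pkl","rb")) if os.path.exists("log.pkl") else []
L.append(s); pickle.dump(L,open("log.pkl","wb"))
T=R.from_rotvec(s["orientation"]).as_matrix()
print("t",round(s["t"],2),"q",s["q"].round(3),"p",s["tool_pos"].round(4),"F",s["force"].round(1),"op",round(s["opening"],4)); print(T.round(3))
E
python3 lg.py
```

```text
t 1.85 q [ 0.636 -0.36   2.015  0.254  1.445 -0.54 ] p [0.2645 0.3697 0.209 ] F [ 0.4 -0.2  0.3] op 0.0932
[[ 0.901 -0.112  0.418]
 [-0.387  0.227  0.894]
 [-0.195 -0.967  0.161]]
```

Call:
{"op": "carry_out", "data": {
  "motion": [0.031,-0.021,-0.026,-8,0,0,1,0.031,-0.021,-0.026,-8,0,0,1,0.031,-0.021,-0.026,0,8,0,1,0.031,-0.021,-0.026,0,8,0,1,0.031,-0.021,-0.026,0,0,-8,1]
}}

```text
t: 2.35
tool_pos: [0.3532, 0.1637, 0.2797]
orientation: [-1.683, 0.617, -0.471]
force: [-0.7, -0.8, -0.4]
opening: 0.0932
```

```bash
python3 lg.py
```

```text
t 2.35 q [ 0.372 -0.278  1.813 -0.078  1.79  -0.528] p [0.3532 0.1637 0.2797] F [-0.7 -0.8 -0.4] op 0.0932
[[ 0.775 -0.142  0.615]
 [-0.631 -0.137  0.764]
 [-0.025 -0.98  -0.196]]
```

Call:
{"op": "carry_out", "data": {
  "motion": [0.031,-0.021,-0.026,0,0,-8,1,0.031,-0.021,-0.026,0,0,-8,1,0.031,-0.021,-0.026,0,0,-8,1,0,-0.021,-0.026,0,0,-8,1,0,-0.021,-0.026,0,0,-8,1]
}}

```text
t: 2.85
tool_pos: [0.3403, 0.0305, 0.4222]
orientation: [-1.877, -0.008, -0.995]
force: [-1.4, 1.0, 0.1]
opening: 0.0929
```

```bash
python3 lg.py
```

```text
t 2.85 q [ 0.666 -0.771  2.036 -0.749  1.806 -0.49 ] p [0.3403 0.0305 0.4222] F [-1.4  1.   0.1] op 0.0929
[[ 0.665  0.403  0.628]
 [-0.394 -0.526  0.754]
 [ 0.634 -0.749 -0.191]]
```

```bash
cat > kin.py <<'E'
from h import *
import pickle
C=np.array([[0,0,-1],[-1,0,0],[0,1,0.]])  # cols: tool x,y,z in flange
def rots(q):
    z=lambda a:R.from_euler('z',a).as_matrix(); y=lambda a:R.from_euler('y',a).as_matrix()
    A=[z(q[0])]; 
    for f,a in ((y,q[1]),(y,q[2]),(z,q[3]),(y,q[4]),(z,q[5])): A.append(A[-1]@f(a))
    return A
# params: base z d1; A1: x,y ; A2(z) ; A3: x,z ; (A4,A5): z via A5
def design(q):
    A=rots(q)
    return np.c_[[0,0,1.],A[0][:,0],A[0][:,1],A[1][:,2],A[2][:,0],A[2][:,2],A[4][:,2]]
def fit(L):
    M=np.vstack([design(s["q"]) for s in L]); b=np.hstack([s["tool_pos"] for s in L])
    p=np.linalg.lstsq(M,b,rcond=1e-6)[0]; return p,(M@p-b).reshape(-1,3)
def fk(q,p): return design(q)@p, rots(q)[-1]@C
E
cat > fitk.py <<'E'
from kin import *
L=pickle.load(open("log.pkl","rb"))
L=[dict(q=np.array([ 1.15660401e+00,  1.31096595e-01,  1.48930384e+00,  1.84916350e-05,1.52298468e+00, -8.54315920e-02]),tool_pos=np.array([0.19349572, 0.56737553, 0.23661249]),orientation=np.array([-1.55709057,  0.25842336, -0.25769631]))]+L
for s in L:
    print((R.from_matrix(rots(s["q"])[-1]@C).inv()*R.from_rotvec(s["orientation"])).magnitude().round(4))
p,r=fit(L); print(p.round(4)); print((r*1000).round(1)); np.save("p.npy",p)
E
python3 fitk.py
```

```text
Traceback (most recent call last):
  File "fitk.py", line 5, in <module>
    print((R.from_matrix(rots(s["q"])[-1]@C).inv()*R.from_rotvec(s["orientation"])).magnitude().round(4))
          ^^^^^^^^^^^^^^^^^^^^^^^^^^^^^^^^^^^^^^^^^^^^^^^^^^^^^^^^^^^^^^^^^^^^^^^^^^^^^^^^^^^^^^^^^^^
AttributeError: 'float' object has no attribute 'round'
```

```bash
sed -i 's/print((R.from_m/print(float((R.from_m/; s/.magnitude().round(4))/.magnitude()))/' fitk.py; python3 fitk.py
```

```text
1.2590447891244774e-08
4.997930709674e-16
5.642306441582291e-16
8.604596755675712e-16
[ 0.3181 -0.      0.0512  0.3691  0.0616  0.5534  0.3585]
[[-0.  0.  0.]
 [ 0. -0. -0.]
 [-0. -0. -0.]
 [ 0.  0.  0.]]
```

```bash
cat > pose.py <<'E'
from h import *
from scipy.optimize import minimize
S=4
def box(x0,x1,y0,y1,z0,z1): return np.array([[x,y,z] for x in(x0,x1) for y in(y0,y1) for z in(z0,z1)])
def cyl(r,z0,z1,n=48):
    a=np.linspace(0,2*np.pi,n,endpoint=False); c=np.c_[r*np.cos(a),r*np.sin(a)]
    return np.vstack([np.c_[c,np.full(n,z)] for z in(z0,z1)])
FIX=[box(-.212,.088,-.043,.043,0,.012),box(.060,.082,-.031,.031,.012,.078),box(.02,.032,-.026,.026,.012,.062),box(-.05,-.038,-.026,.026,.012,.062)]
# nose tip at x=-60-70=-130 drawn back; block centre 53 behind
def tail(j):
    n=-.130+j; return [box(n-.078,n-.028,-.016,.016,.012,.076),box(n-.081,n-.025,-.029,.029,.012,.024),np.array([[x,y,z] for x in(n-.028,n) for y in(-.007,.007) for z in(.055,.069)])]
ROL=[cyl(.023,0,.014),cyl(.014,.014,.12)]
def ren(m,parts,x,y,yaw):
    im=np.zeros((400*S,640*S),np.uint8); c,s=np.cos(yaw),np.sin(yaw)
    M=np.array([[c,-s,0],[s,c,0],[0,0,1]])
    for P in parts:
        q=proj(m,P@M.T+[x,y,0]); h=cv2.convexHull(((q+.5)*S).astype(np.float32))
        cv2.fillConvexPoly(im,np.round(h*16).astype(np.int32),255,shift=4)
    return cv2.resize(im,(640,400),interpolation=cv2.INTER_AREA)/255.
def fitm(parts,ms,masks,x0,yaw=False):
    def cost(v):
        t=0
        for m,k in zip(ms,masks):
            r=ren(m,parts,v[0],v[1],v[2] if yaw else 0); t+=np.abs(r-k).sum()/k.sum()
        return t
    s0=[[.0,.0,.0]]
    d=3 if yaw else 2; X0=np.array(x0[:d])
    sim=np.vstack([X0]+[X0+np.eye(d)[i]*(.02 if i<2 else .08) for i in range(d)])
    r=minimize(cost,X0,method="Nelder-Mead",options=dict(initial_simplex=sim,xatol=2e-4,fatol=1e-4)); return r.x,r.fun
E
python3 - <<'E'
from pose import *
mt,ms=imaging.camera_model("top"),imaging.camera_model("scene")
for nm,parts,x0,yw in [("roller",ROL,[.5,-.26],0),("fixture",FIX+tail(0),[.59,.2,1.57],1),("plain_pin",[cyl(.017,0,.085)],[.59,-.13],0),("bushing",[cyl(.026,0,.055)],[.45,-.39],0),("mug",[cyl(.038,0,.09)],[.8,-.08],0)]:
    kt,ks=np.load(f"top_{nm}.npy"),np.load(f"scene_{nm}.npy")
    for l,a,b in (("top",[mt],[kt]),("scene",[ms],[ks]),("both",[mt,ms],[kt,ks])):
        v,f=fitm(parts,a,b,x0,yw); print(nm,l,v.round(4),round(f,3))
E
```

```text
roller top [ 0.5054 -0.2616] 0.411
roller scene [ 0.5035 -0.2646] 0.289
roller both [ 0.5046 -0.2639] 0.744
fixture top [0.5972 0.2599 1.5677] 0.061
fixture scene [0.5919 0.2598 1.5869] 0.07
fixture both [0.5955 0.2599 1.5715] 0.152
plain_pin top [ 0.5812 -0.1218] 2.421
plain_pin scene [ 0.5993 -0.1364] 0.546
plain_pin both [ 0.5975 -0.1333] 3.078
bushing top [ 0.4519 -0.3878] 0.172
bushing scene [ 0.4487 -0.3866] 0.121
bushing both [ 0.4517 -0.3878] 0.301
mug top [ 0.8092 -0.077 ] 0.126
mug scene [ 0.8048 -0.0787] 0.059
mug both [ 0.8063 -0.0775] 0.241
```

```bash
cat > ik.py <<'E'
from kin import *
from scipy.optimize import least_squares
p=np.load("p.npy")
lo=np.array([-2.96,-.89,.02,-1.34,0,-2.66])+.03; hi=np.array([2.96,2.26,2.5,4.48,2.73,2.66])-.03
def ik(P,T,seeds):
    best=None
    for s in seeds:
        f=lambda q:(lambda a:np.r_[(a[0]-P)*5,(a[1]-T).ravel()])(fk(q,p))
        r=least_squares(f,np.clip(s,lo+1e-3,hi-1e-3),bounds=(lo,hi),max_nfev=60)
        if r.cost<1e-7: return r.x
    return None
def pts(q):
    A=rots(q); e=np.array([0,0,p[0]])+A[0][:,1]*p[2]+A[1][:,2]*p[3]; k=e+A[2][:,0]*p[4]; w=k+A[2][:,2]*p[5]; return e,k,w
def Tm(y,z): return np.c_[np.cross(y,z),y,z]
E
cat > scan.py <<'E'
from ik import *
rng=np.random.default_rng(0)
seeds=[lo+(hi-lo)*rng.random(6) for _ in range(25)]
seeds=[np.array([0,.2,1.6,a,1.4,b]) for a in(-1,0,1.57,3.1,4.2) for b in(-1.5,0,1.5)]
for s in (1,-1):
  for th in (10,20,30,40,50,60):
    t=np.radians(th)
    y=np.array([0,np.sin(t),-np.cos(t)]); z=np.array([-s,0,0.])  # s=1: flange=+tool x
    q=ik(np.array([.596,.251,.062]),Tm(y,z),seeds)
    print("PLACE s",s,"th",th, None if q is None else q.round(2), None if q is None else pts(q)[2].round(2))
    for ps in range(-180,180,30):
        c=np.radians(ps); h=np.array([np.cos(c),np.sin(c),0]); y=np.cos(t)*h-np.sin(t)*np.array([0,0,1])
        # flange dir -z = s*(tool x component): tool x = s*(...)
        x=s*(-np.sin(t)*h-np.cos(t)*np.array([0,0,1])); z=np.cross(x,y)
        q=ik(np.array([.5046,-.264,.070]),np.c_[x,y,z],seeds)
        if q is not None: print("   pick psi",ps,q.round(2),"wrist",pts(q)[2].round(2),"elb",pts(q)[1].round(2))
E
time timeout 500 python3 scan.py
```

```text
PLACE s 1 th 10 None None
   pick psi -180 [-0.36  1.59  0.2  -0.75  2.61 -2.31] wrist [ 0.86 -0.26  0.13] elb [ 0.35 -0.08  0.25]
   pick psi -150 [-0.17  1.24  0.81 -0.9   2.21 -2.36] wrist [ 0.81 -0.09  0.13] elb [ 0.32 -0.    0.38]
   pick psi -120 [-0.01  0.94  1.33 -1.1   1.83 -2.33] wrist [0.68 0.04 0.13] elb [0.26 0.05 0.49]
   pick psi -60 [-0.03  0.4   2.3   4.28  1.18 -1.98] wrist [0.33 0.04 0.13] elb [0.09 0.05 0.63]
   pick psi 0 [-1.22  0.36  2.36  1.82  1.27 -1.16] wrist [ 0.15 -0.26  0.13] elb [ 0.07 -0.05  0.64]
   pick psi 30 [-1.25  0.61  1.92  1.3   1.54 -0.97] wrist [ 0.2  -0.44  0.13] elb [ 0.1  -0.14  0.58]
   pick psi 60 [-1.13  0.89  1.42  1.02  1.87 -0.88] wrist [ 0.33 -0.57  0.13] elb [ 0.15 -0.2   0.5 ]
   pick psi 90 [-0.95  1.19  0.89  0.81  2.23 -0.87] wrist [ 0.5  -0.62  0.13] elb [ 0.22 -0.22  0.4 ]
   pick psi 120 [-0.75  1.52  0.32  0.6   2.61 -0.98] wrist [ 0.68 -0.57  0.13] elb [ 0.29 -0.2   0.28]
PLACE s 1 th 20 None None
   pick psi -180 [-0.36  1.36  0.47 -0.54  2.44 -2.13] wrist [ 0.84 -0.26  0.19] elb [ 0.34 -0.07  0.33]
   pick psi -150 [-0.
[... 11156 characters left out ...]
  -0.08  0.38] elb [0.03 0.05 0.63]
   pick psi -60 [-0.38 -0.11  2.15 -0.48  0.74 -0.6 ] wrist [ 0.41 -0.11  0.38] elb [-0.04  0.07  0.63]
   pick psi -30 [-0.59 -0.23  2.25  0.06  0.6  -1.68] wrist [ 0.35 -0.17  0.38] elb [-0.06  0.1   0.62]
   pick psi 60 [-0.88  0.31  1.7   0.5   1.36  2.63] wrist [ 0.41 -0.42  0.38] elb [ 0.09 -0.03  0.61]
   pick psi 90 [-0.8   0.5   1.45  0.36  1.58  2.28] wrist [ 0.5  -0.44  0.38] elb [ 0.15 -0.08  0.58]
   pick psi 120 [-0.68  0.64  1.25  0.18  1.74  1.92] wrist [ 0.59 -0.42  0.38] elb [ 0.19 -0.09  0.56]
   pick psi 150 [-0.56  0.69  1.18 -0.02  1.8   1.53] wrist [ 0.66 -0.35  0.38] elb [ 0.21 -0.07  0.54]
real	0m39.503s
user	0m39.324s
sys	0m0.101s
```

```bash
cat > plan.py <<'E'
from ik import *
X=np.array([1.,0,0])
def Tth(a,yaw=0):  # approach angle: pick th -> y=(0,-cos,-sin); rotate a deg about X
    c=np.radians(a); y=np.array([0,-np.cos(c),-np.sin(c)]); T=Tm(y,X); return R.from_euler('z',yaw,degrees=True).as_matrix()@T
def plan(P1,T1,n,P0=None,T0=None,op=1,check=True):
    s=robot.read_state()
    if P0 is None: P0=s["tool_pos"]; T0=R.from_rotvec(s["orientation"]).as_matrix()
    d=R.from_matrix(T0.T@T1).as_rotvec(); q=s["q"]; out=[]
    for k in range(n):
        Ta=T0@R.from_rotvec(d*k/n).as_matrix()
        sh=Ta.T@(P1-P0)/n; rt=np.degrees(d/n)
        out+=list(sh.round(4))+list(rt.round(2))+[op]
        qn=ik(P0+(P1-P0)*(k+1)/n,Ta@R.from_rotvec(d/n).as_matrix(),[q])
        if qn is None: print("IK fail",k)
        else:
            if np.abs(qn-q).max()>.18: print("fast row",k,(qn-q).round(2))
            q=qn
    print("end q",q.round(2),"norm",np.linalg.norm((P1-P0)/n).round(4),np.degrees(np.linalg.norm(d/n)).round(2))
    for i in range(0,len(out),35): print([float(v) for v in out[i:i+35]])
E
python3 - <<'E'
from plan import *
T=Tth(40); print(T.round(3))
P=np.array([.5046,-.264,.07])-.15*T[:,1]; print(P)
plan(P,T,10)
E
```

```text
[[ 0.     0.     1.   ]
 [-0.643 -0.766  0.   ]
 [ 0.766 -0.643  0.   ]]
[ 0.5046     -0.14909333  0.16641814]
end q [ 0.15  0.11  1.89 -0.88  1.4   0.42] norm 0.0353 5.13
[0.0018, 0.0352, 0.0017, -2.82, 4.26, -0.43, 1.0, 0.0013, 0.0351, 0.0035, -2.82, 4.26, -0.43, 1.0, 0.0007, 0.0349, 0.0053, -2.82, 4.26, -0.43, 1.0, 0.0, 0.0346, 0.0071, -2.82, 4.26, -0.43, 1.0, -0.0008, 0.0342, 0.0087, -2.82, 4.26, -0.43, 1.0]
[-0.0018, 0.0337, 0.0103, -2.82, 4.26, -0.43, 1.0, -0.0029, 0.0332, 0.0118, -2.82, 4.26, -0.43, 1.0, -0.004, 0.0325, 0.0131, -2.82, 4.26, -0.43, 1.0, -0.0053, 0.0318, 0.0144, -2.82, 4.26, -0.43, 1.0, -0.0066, 0.031, 0.0155, -2.82, 4.26, -0.43, 1.0]
```

Call:
{"op": "carry_out", "data": {
  "motion": [0.002,0.035,0.002,-2.8,4.3,-0.4,1,0.001,0.035,0.004,-2.8,4.3,-0.4,1,0.001,0.035,0.005,-2.8,4.3,-0.4,1,0,0.035,0.007,-2.8,4.3,-0.4,1,-0.001,0.034,0.009,-2.8,4.3,-0.4,1]
}}

```text
t: 3.35
tool_pos: [0.4281, -0.0461, 0.3056]
orientation: [-1.835, 0.284, -1.425]
force: [-0.7, -0.5, 0.2]
opening: 0.093
```

```bash
python3 lg.py
python3 - <<'E'
from plan import *
T=Tth(40)
P=np.array([.5046,-.264,.07])-.15*T[:,1]
plan(P,T,5)
im=imaging.read_camera("wrist");cv2.imwrite("pics/w1.png",im)
E
```

```text
t 3.35 q [ 0.399 -0.478  2.107 -0.812  1.538 -0.045] p [ 0.4281 -0.0461  0.3056] F [-0.7 -0.5  0.2] op 0.093
[[ 0.346  0.275  0.897]
 [-0.599 -0.671  0.437]
 [ 0.722 -0.688 -0.068]]
end q [ 0.15  0.11  1.89 -0.88  1.4   0.42] norm 0.0379 5.28
[-0.0025, 0.0372, 0.0066, -3.37, 4.03, -0.53, 1.0, -0.0034, 0.0367, 0.0086, -3.37, 4.03, -0.53, 1.0, -0.0044, 0.0361, 0.0104, -3.37, 4.03, -0.53, 1.0, -0.0055, 0.0354, 0.0122, -3.37, 4.03, -0.53, 1.0, -0.0067, 0.0346, 0.0138, -3.37, 4.03, -0.53, 1.0]
```

Call:
{"op": "carry_out", "data": {
  "motion": [-0.003,0.037,0.007,-3.4,4,-0.5,1,-0.003,0.037,0.009,-3.4,4,-0.5,1,-0.004,0.036,0.01,-3.4,4,-0.5,1,-0.006,0.035,0.012,-3.4,4,-0.5,1,-0.007,0.035,0.014,-3.4,4,-0.5,1]
}}

```text
t: 3.9
tool_pos: [0.508, -0.1535, 0.1593]
orientation: [-1.811, 0.681, -1.831]
force: [1.5, 0.6, 0.3]
opening: 0.0928
```

```bash
python3 lg.py
python3 - <<'E'
from h import *
m=imaging.camera_model("wrist")
im=imaging.read_camera("wrist");o=models.outline_of("wrist","roller")
print(m["position"],m["orientation"])
import pickle; pickle.dump(m,open("w2m.pkl","wb"))
for d in o: print(d["confidence"],d["pixel"],d["pixels"].sum())
if o: np.save("wrist_roller.npy",o[0]["pixels"])
v=im.copy()
if o:
    c,_=cv2.findContours(o[0]["pixels"].astype(np.uint8),0,2); cv2.drawContours(v,c,-1,(0,0,255),1)
cv2.imwrite("pics/w2.png",v)
E
```

```text
t 3.9 q [ 0.134  0.138  1.877 -0.876  1.396  0.441] p [ 0.508  -0.1535  0.1593] F [1.5 0.6 0.3] op 0.0928
[[-0.016 -0.012  1.   ]
 [-0.644 -0.765 -0.019]
 [ 0.765 -0.644  0.004]]
[0.51169586 0.00355793 0.19997506] [ 2.01581705 -0.02143657 -0.00806358]
0.87 [318.8, 179.4] 3623
```

View pics/w2.png

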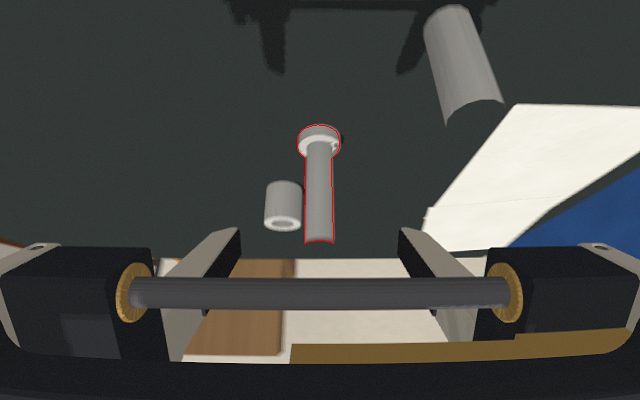

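Run:
```python
from pose import *
import pickle
m=pickle.load(open("w2m.pkl","rb")); k=np.load("wrist_roller.npy")
ms,mt=imaging.camera_model("scene"),imaging.camera_model("top")
print(fitm(ROL,[m],[k],[.505,-.264]))
print(fitm(ROL,[m,ms,mt],[k,np.load("scene_roller.npy"),np.load("top_roller.npy")],[.505,-.264]))
from plan import *
T=Tth(40)
for r in ([.5046,-.264],):
    P=np.array([*r,.07]); plan(P-.03*T[:,1],T,5)
```

```text
(array([ 0.50640636, -0.26365206]), np.float64(0.09312074816125733))
(array([ 0.50600467, -0.26408386]), np.float64(0.8660210079198476))
end q [-0.03  0.21  1.95 -0.97  1.18  0.46] norm 0.0213 0.28
[0.0014, 0.0212, 0.0005, 0.27, -0.06, -0.01, 1.0, 0.0014, 0.0212, 0.0004, 0.27, -0.06, -0.01, 1.0, 0.0014, 0.0212, 0.0003, 0.27, -0.06, -0.01, 1.0, 0.0014, 0.0212, 0.0002, 0.27, -0.06, -0.01, 1.0, 0.0014, 0.0212, 0.0001, 0.27, -0.06, -0.01, 1.0]
```

Call:
{"op": "carry_out", "data": {
  "motion": [0.0014,0.021,0.0002,0.3,-0.1,0,1,0.0014,0.021,0.0002,0.3,-0.1,0,1,0.0014,0.021,0.0002,0.3,0,0,1,0.0014,0.021,0.0002,0.3,0,0,1,0.0014,0.021,0,0.2,0,0,1]
}}

```text
t: 4.5
tool_pos: [0.5077, -0.24, 0.0925]
orientation: [-1.81, 0.652, -1.817]
force: [-0.2, -0.0, -0.9]
opening: 0.0929
```

```bash
python3 lg.py
python3 - <<'E'
from plan import *
m=imaging.camera_model("wrist");im=imaging.read_camera("wrist");cv2.imwrite("pics/w3.png",im)
T=Tth(40)
P=np.array([.5062,-.264,.07]); plan(P,T,5)
E
```

```text
t 4.5 q [-0.033  0.205  1.95  -0.976  1.177  0.453] p [ 0.5077 -0.24    0.0925] F [-0.2 -0.  -0.9] op 0.0929
[[-0.     0.01   1.   ]
 [-0.644 -0.765  0.007]
 [ 0.765 -0.644  0.006]]
end q [-0.08  0.25  1.95 -1.01  1.13  0.47] norm 0.0061 0.08
[-0.0003, 0.0061, -0.0001, -0.08, 0.01, -0.01, 1.0, -0.0003, 0.0061, -0.0001, -0.08, 0.01, -0.01, 1.0, -0.0003, 0.0061, -0.0, -0.08, 0.01, -0.01, 1.0, -0.0003, 0.0061, -0.0, -0.08, 0.01, -0.01, 1.0, -0.0003, 0.0061, -0.0, -0.08, 0.01, -0.01, 1.0]
```

View pics/w3.png

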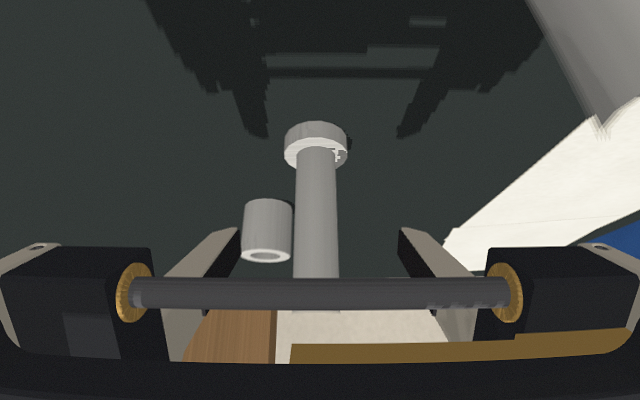

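Call:
{"op": "carry_out", "data": {
  "motion": [-0.0003,0.006,-0.0001,-0.1,0,0,1,-0.0003,0.006,-0.0001,-0.1,0,0,1,-0.0003,0.006,0,-0.1,0,0,1,-0.0003,0.006,0,0,0,0,1,0,0.006,0,0,0,0,1]
}}

```text
t: 5.05
tool_pos: [0.509, -0.2635, 0.0741]
orientation: [-1.809, 0.654, -1.819]
force: [-0.4, 1.1, -0.3]
opening: 0.0932
```

```bash
python3 - <<'E'
from h import *
m=imaging.camera_model("wrist");im=imaging.read_camera("wrist");cv2.imwrite("pics/w4.png",im)
E
python3 lg.py
```

```text
t 5.1 q [-0.081  0.244  1.948 -1.007  1.126  0.466] p [ 0.5085 -0.264   0.0735] F [-1.   0.2 -0.1] op 0.0929
[[-0.002  0.007  1.   ]
 [-0.643 -0.766  0.004]
 [ 0.766 -0.643  0.006]]
```

View pics/w4.png

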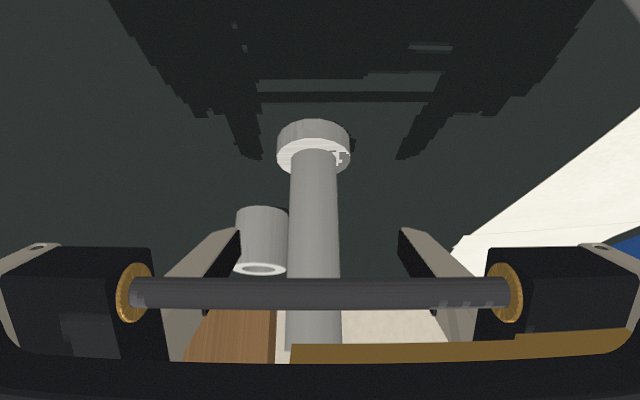

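Call:
{"op": "carry_out", "data": {
  "motion": [-0.001,0.001,-0.0026,0,0,0,0.5,0,0,0,0,0,0,0,0,0,0,0,0,0,-0.1,0,0,0,0,0,0,-0.1,0,0,0,0,0,0,-0.1],
  "squeeze": 10
}}

```text
t: 5.6
tool_pos: [0.5056, -0.2639, 0.0717]
orientation: [-1.811, 0.655, -1.818]
force: [-0.6, -0.8, 0.1]
opening: 0.0574
```

```bash
python3 - <<'E'
from h import *
m=imaging.camera_model("wrist");im=imaging.read_camera("wrist");cv2.imwrite("pics/w5.png",im)
E
python3 lg.py
```

```text
t 5.65 q [-0.081  0.242  1.955 -1.009  1.123  0.47 ] p [ 0.5056 -0.2639  0.0717] F [-0.2  0.  -0.4] op 0.0536
[[-0.002  0.007  1.   ]
 [-0.643 -0.766  0.004]
 [ 0.766 -0.643  0.006]]
```

View pics/w5.png

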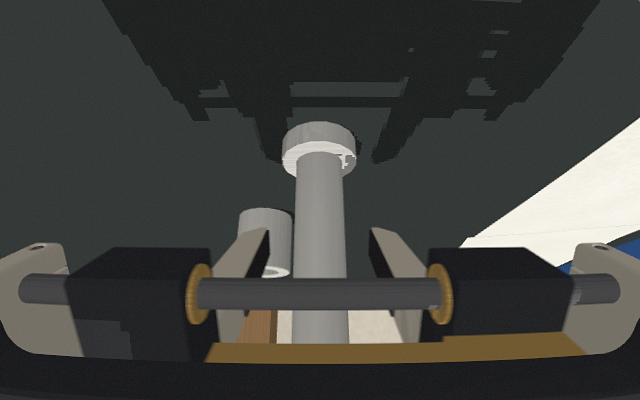

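Call:
{"op": "carry_out", "data": {
  "motion": [0,0,0,0,0,0,-0.3,0,0,0,0,0,0,-0.4,0,0,0,0,0,0,-0.6,0,0,0,0,0,0,-1,0,0,0,0,0,0,-1],
  "squeeze": 10
}}

```text
t: 6.15
tool_pos: [0.5059, -0.2638, 0.0719]
orientation: [-1.81, 0.654, -1.818]
force: [-0.5, -0.7, 1.0]
opening: 0.0276
```

Call:
{"op": "carry_out", "data": {
  "motion": [0,0,0,0,0,0,-1,0,0,0,0,0,0,-1,0,0,0,0,0,0,-1,0,0,0,0,0,0,-1,0,0,0,0,0,0,-1],
  "squeeze": 35
}}

```text
t: 6.65
tool_pos: [0.5059, -0.2638, 0.0719]
orientation: [-1.81, 0.655, -1.818]
force: [0.9, 0.5, 0.1]
opening: 0.0273
```

```bash
python3 - <<'E'
from h import *
m=imaging.camera_model("wrist");im=imaging.read_camera("wrist");cv2.imwrite("pics/w6.png",im)
E
python3 lg.py
```

```text
t 6.7 q [-0.081  0.241  1.955 -1.008  1.123  0.47 ] p [ 0.5059 -0.2638  0.0719] F [-0.2  0.8  0.4] op 0.0271
[[-0.002  0.008  1.   ]
 [-0.643 -0.766  0.005]
 [ 0.766 -0.643  0.006]]
```

View pics/w6.png

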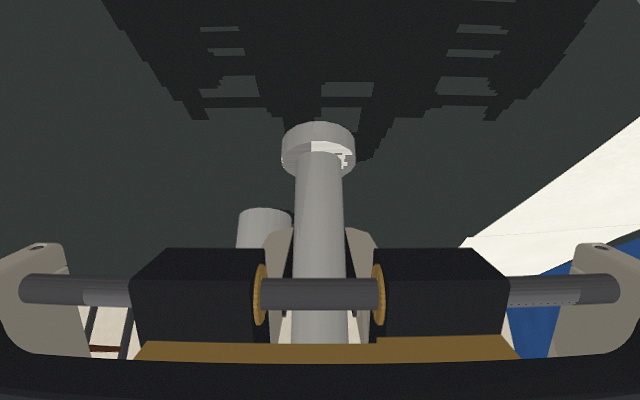

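Call:
{"op": "carry_out", "data": {
  "motion": [0.006,-0.005,0,0,0,0,-1,0.015,-0.013,0,0,0,0,-1,0.025,-0.021,0,0,0,0,-1,0.03,-0.025,0,0,0,0,-1,0.03,-0.025,0,0,0,0,-1]
}}

```text
t: 7.2
tool_pos: [0.4989, -0.2626, 0.2051]
orientation: [-1.825, 0.668, -1.8]
force: [0.7, -0.7, -2.2]
opening: 0.0272
```

```bash
python3 lg.py
python3 - <<'E'
from plan import *
im=imaging.read_camera("wrist");cv2.imwrite("pics/w7.png",im)
im=imaging.read_camera("scene");cv2.imwrite("pics/s7.png",im[60:360,80:480])
T=Tth(40)
plan(np.array([.55,-.03,.30]),Tth(85),10,op=-1)
plan(np.array([.596,.25,.20]),Tth(130),15,P0=np.array([.55,-.03,.30]),T0=Tth(85),op=-1)
E
```

```text
t 7.2 q [-8.200e-02  1.000e-03  1.924e+00 -9.120e-01  1.289e+00  2.130e-01] p [ 0.4989 -0.2626  0.2051] F [ 0.7 -0.7 -2.2] op 0.0272
[[ 0.012 -0.005  1.   ]
 [-0.648 -0.761  0.004]
 [ 0.761 -0.648 -0.012]]
end q [-0.09 -0.02  1.54 -0.09  1.62 -0.1 ] norm 0.0254 4.48
[-0.0083, -0.0235, 0.0048, -0.01, 0.02, 4.48, -1.0, -0.0101, -0.0228, 0.0048, -0.01, 0.02, 4.48, -1.0, -0.0119, -0.0219, 0.0048, -0.01, 0.02, 4.48, -1.0, -0.0135, -0.0209, 0.0048, -0.01, 0.02, 4.48, -1.0, -0.0151, -0.0198, 0.0048, -0.01, 0.02, 4.48, -1.0]
[-0.0166, -0.0186, 0.0048, -0.01, 0.02, 4.48, -1.0, -0.018, -0.0172, 0.0048, -0.01, 0.02, 4.48, -1.0, -0.0193, -0.0158, 0.0048, -0.01, 0.02, 4.48, -1.0, -0.0205, -0.0142, 0.0047, -0.01, 0.02, 4.48, -1.0, -0.0216, -0.0126, 0.0047, -0.01, 0.02, 4.48, -1.0]
fast row 0 [-0.01 -0.01 -0.38  0.88  0.33 -0.31]
end q [-0.05  0.21  1.63  0.71  1.4  -0.21] norm 0.0201 3.0
[-0.0192, 0.005, 0.0031, 0.0, 0.0, 3.0, -1.0, -0.0189, 0.006, 0.0031, 0.0, 0.0, 3.0, -1.0, -0.0185, 0.007, 0.0031, 0.0, 0.0, 3.0, -1.0, -0.0182, 0.008, 0.0031, 0.0, 0.0, 3.0, -1.0, -0.0177, 0.0089, 0.0031, 0.0, 0.0, 3.0, -1.0]
[-0.0172, 0.0098, 0.0031, 0.0, 0.0, 3.0, -1.0, -0.0167, 0.0107, 0.0031, 0.0, 0.0, 3.0, -1.0, -0.0161, 0.0116, 0.0031, 0.0, 0.0, 3.0, -1.0, -0.0155, 0.0124, 0.0031, 0.0, 0.0, 3.0, -1.0, -0.0148, 0.0132, 0.0031, 0.0, 0.0, 3.0, -1.0]
[-0.0141, 0.0139, 0.0031, 0.0, 0.0, 3.0, -1.0, -0.0134, 0.0146, 0.0031, 0.0, 0.0, 3.0, -1.0, -0.0126, 0.0153, 0.0031, 0.0, 0.0, 3.0, -1.0, -0.0117, 0.016, 0.0031, 0.0, 0.0, 3.0, -1.0, -0.0109, 0.0166, 0.0031, 0.0, 0.0, 3.0, -1.0]
```

View pics/w7.png

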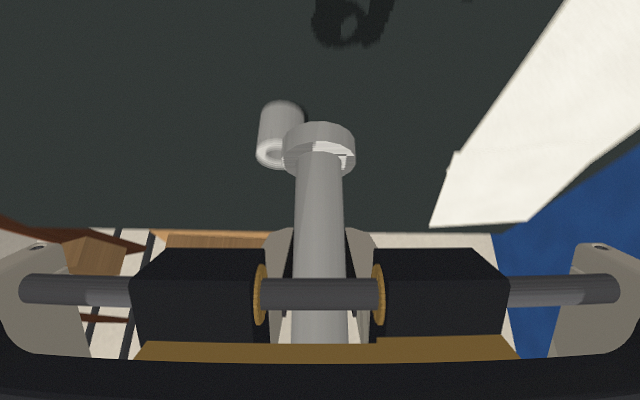

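View pics/s7.png

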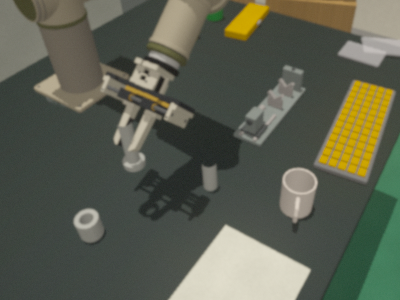

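Call:
{"op": "carry_out", "data": {
  "motion": [-0.008,-0.024,0.005,0,0,4.5,-1,-0.01,-0.023,0.005,0,0,4.5,-1,-0.012,-0.022,0.005,0,0,4.5,-1,-0.0135,-0.021,0.005,0,0,4.5,-1,-0.015,-0.02,0.005,0,0,4.5,-1]
}}

```text
t: 7.8
tool_pos: [0.5229, -0.1413, 0.2515]
orientation: [-1.55, 0.96, -1.527]
force: [0.8, 0.1, -3.6]
opening: 0.0269
```

Call:
{"op": "carry_out", "data": {
  "motion": [-0.0165,-0.0185,0.005,0,0,4.5,-1,-0.018,-0.017,0.005,0,0,4.5,-1,-0.019,-0.016,0.005,0,0,4.5,-1,-0.02,-0.014,0.005,0,0,4.5,-1,-0.0215,-0.0125,0.005,0,0,4.5,-1]
}}

```text
t: 8.3
tool_pos: [0.5465, -0.021, 0.2962]
orientation: [-1.261, 1.197, -1.23]
force: [0.2, 0.1, -3.8]
opening: 0.0271
```

```bash
python3 lg.py
python3 - <<'E'
from plan import *
plan(np.array([.596,.25,.20]),Tth(130),15,op=-1)
m=imaging.camera_model("wrist"); im=imaging.read_camera("wrist");cv2.imwrite("pics/w8.png",im)
import pickle; pickle.dump(m,open("w8m.pkl","wb"))
for d in models.outline_of("wrist","fixture")[:1]: print(d["confidence"],d["pixels"].sum()); np.save("w8_fix.npy",d["pixels"])
E
```

```text
t 8.3 q [-0.1   -0.012  1.531 -0.049  1.638 -0.109] p [ 0.5465 -0.021   0.2962] F [ 0.2  0.1 -3.8] op 0.0271
[[ 0.006 -0.02   1.   ]
 [-0.999 -0.047  0.005]
 [ 0.047 -0.999 -0.02 ]]
end q [-0.05  0.21  1.63  0.71  1.4  -0.21] norm 0.0195 2.85
[-0.0183, 0.0055, 0.0035, 0.08, -0.01, 2.85, -1.0, -0.018, 0.0064, 0.0035, 0.08, -0.01, 2.85, -1.0, -0.0177, 0.0073, 0.0035, 0.08, -0.01, 2.85, -1.0, -0.0173, 0.0082, 0.0035, 0.08, -0.01, 2.85, -1.0, -0.0169, 0.009, 0.0035, 0.08, -0.01, 2.85, -1.0]
[-0.0164, 0.0099, 0.0035, 0.08, -0.01, 2.85, -1.0, -0.0159, 0.0107, 0.0035, 0.08, -0.01, 2.85, -1.0, -0.0154, 0.0114, 0.0035, 0.08, -0.01, 2.85, -1.0, -0.0148, 0.0122, 0.0034, 0.08, -0.01, 2.85, -1.0, -0.0141, 0.0129, 0.0034, 0.08, -0.01, 2.85, -1.0]
[-0.0135, 0.0136, 0.0034, 0.08, -0.01, 2.85, -1.0, -0.0128, 0.0143, 0.0034, 0.08, -0.01, 2.85, -1.0, -0.0121, 0.0149, 0.0034, 0.08, -0.01, 2.85, -1.0, -0.0113, 0.0155, 0.0033, 0.08, -0.01, 2.85, -1.0, -0.0105, 0.016, 0.0033, 0.08, -0.01, 2.85, -1.0]
0.87 7277
```

View pics/w8.png

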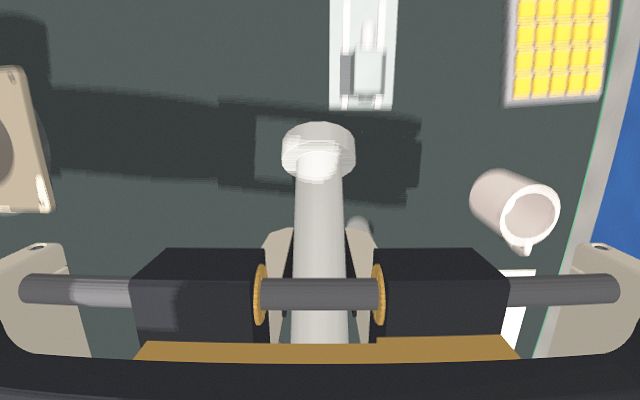

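Call:
{"op": "carry_out", "data": {
  "motion": [-0.018,0.003,0.0035,0.1,0,2.9,-1,-0.018,0.004,0.0035,0.1,0,2.9,-1,-0.018,0.005,0.0035,0.1,0,2.9,-1,-0.017,0.006,0.0035,0.1,0,2.9,-1,-0.017,0.007,0.0035,0.1,0,2.9,-1]
}}

```text
t: 8.9
tool_pos: [0.5616, 0.0662, 0.2694]
orientation: [-1.073, 1.311, -1.053]
force: [0.5, 0.2, -3.7]
opening: 0.0272
```

```bash
python3 - <<'E'
from h import *
import pickle
imaging.read_camera("wrist")
m=imaging.camera_model("wrist"); im=imaging.read_camera("wrist");cv2.imwrite("pics/w9.png",im)
pickle.dump(m,open("w9m.pkl","wb"))
for d in models.outline_of("wrist","fixture")[:1]: print(d["confidence"],d["pixels"].sum()); np.save("w9_fix.npy",d["pixels"])
print(m["position"])
E
python3 lg.py
```

```text
0.75 11115
[0.56510152 0.10611944 0.42519993]
t 9.05 q [-0.099  0.035  1.545  0.195  1.6   -0.097] p [0.5612 0.0656 0.269 ] F [-0.1 -0.1 -3.1] op 0.0273
[[-0.002 -0.019  1.   ]
 [-0.98   0.197  0.001]
 [-0.197 -0.98  -0.019]]
```

View pics/w9.png

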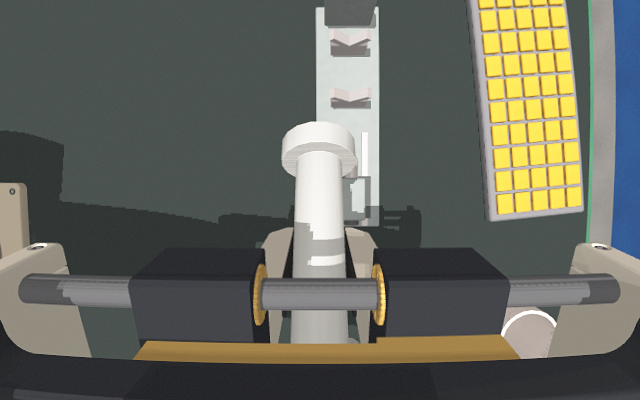

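```bash
cat > ov.py <<'E'
from pose import *
def overlay(im,m,parts,v,crop,sc,fn):
    x0,y0,x1,y1=crop; big=cv2.resize(im[y0:y1,x0:x1],None,fx=sc,fy=sc,interpolation=cv2.INTER_CUBIC)
    c,s=np.cos(v[2]),np.sin(v[2]); M=np.array([[c,-s,0],[s,c,0],[0,0,1]])
    for P in parts:
        q=(proj(m,P@M.T+[v[0],v[1],0])+.5-[x0,y0])*sc-.5
        for i in range(8):
            for b in (1,2,4):
                if i<i^b: cv2.line(big,tuple(np.round(q[i]).astype(int).tolist()),tuple(np.round(q[i^b]).astype(int).tolist()),(0,0,255),1)
    cv2.imwrite(fn,big)
E
python3 - <<'E'
from ov import *
import pickle
m=pickle.load(open("w9m.pkl","rb")); im=cv2.imread("pics/w9.png")
overlay(im,m,FIX[:4],[.5955,.26,1.5715],(280,0,420,150),4,"pics/o9.png")
E
```

```text
(no output)
```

View pics/o9.png

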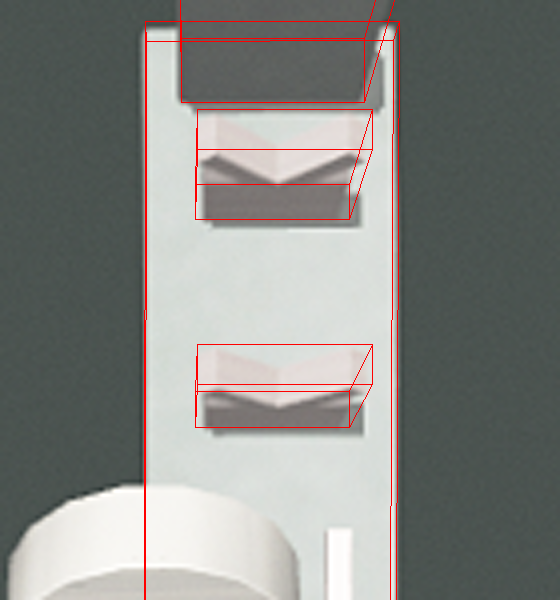

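Run:
```python
from pose import *
import pickle
m=pickle.load(open("w9m.pkl","rb"))
def pj(v,P):
    c,s=np.cos(v[2]),np.sin(v[2]); M=np.array([[c,-s,0],[s,c,0],[0,0,1]]); return ((proj(m,np.array(P)@M.T+[v[0],v[1],0])+.5-[280,0])*4-.5).round(0)
P=[[.02,0,.042],[-.05,0,.042],[.088,.043,.012],[.088,-.043,.012],[.06,.031,.078],[.02,.02,.062],[.02,-.02,.062]]
print(pj([.5955,.26,1.5715],P)); print(pj([.5955,.256,1.5715],P))
from scipy.optimize import least_squares
obs=np.array([[278,184],[279,407],[144,28]])
f=lambda v:(pj2(v)-obs).ravel()
```

```text
[[279. 179.]
 [279. 402.]
 [145.  21.]
 [399.  21.]
 [180. -15.]
 [217. 149.]
 [352. 149.]]
[[279. 192.]
 [279. 415.]
 [145.  33.]
 [399.  32.]
 [180.  -2.]
 [217. 162.]
 [352. 162.]]
```

Run:
```python
from plan import *
plan(np.array([.5955,.2415,.135]),Tth(130),10,op=-1)
```

```text
end q [-0.07  0.28  1.67  0.72  1.32 -0.3 ] norm 0.0224 2.87
[-0.0146, 0.0165, 0.0037, 0.1, -0.04, 2.86, -1.0, -0.0138, 0.0173, 0.0037, 0.1, -0.04, 2.86, -1.0, -0.0129, 0.0179, 0.0037, 0.1, -0.04, 2.86, -1.0, -0.012, 0.0186, 0.0036, 0.1, -0.04, 2.86, -1.0, -0.011, 0.0191, 0.0036, 0.1, -0.04, 2.86, -1.0]
[-0.0101, 0.0197, 0.0036, 0.1, -0.04, 2.86, -1.0, -0.0091, 0.0202, 0.0036, 0.1, -0.04, 2.86, -1.0, -0.008, 0.0206, 0.0035, 0.1, -0.04, 2.86, -1.0, -0.007, 0.021, 0.0035, 0.1, -0.04, 2.86, -1.0, -0.0059, 0.0213, 0.0035, 0.1, -0.04, 2.86, -1.0]
```

Call:
{"op": "carry_out", "data": {
  "motion": [-0.0145,0.0165,0.0037,0.1,0,2.9,-1,-0.0138,0.017,0.0037,0.1,0,2.9,-1,-0.013,0.018,0.0037,0.1,0,2.9,-1,-0.012,0.0185,0.0036,0.1,0,2.9,-1,-0.011,0.019,0.0036,0.1,0,2.9,-1]
}}

```text
t: 9.55
tool_pos: [0.5798, 0.1489, 0.2022]
orientation: [-0.88, 1.391, -0.879]
force: [0.5, 0.6, -2.7]
opening: 0.0272
```

```bash
python3 lg.py
python3 - <<'E'
from plan import *
plan(np.array([.5955,.2415,.135]),Tth(130),5,op=-1)
E
```

```text
t 9.55 q [-0.095  0.122  1.626  0.441  1.454 -0.157] p [0.5798 0.1489 0.2022] F [ 0.5  0.6 -2.7] op 0.0272
[[-0.004 -0.003  1.   ]
 [-0.905  0.426 -0.002]
 [-0.426 -0.905 -0.005]]
end q [-0.07  0.28  1.67  0.72  1.32 -0.3 ] norm 0.0231 2.96
[-0.011, 0.02, 0.0032, 0.03, -0.05, 2.96, -1.0, -0.01, 0.0206, 0.0032, 0.03, -0.05, 2.96, -1.0, -0.0089, 0.0211, 0.0032, 0.03, -0.05, 2.96, -1.0, -0.0078, 0.0215, 0.0032, 0.03, -0.05, 2.96, -1.0, -0.0067, 0.0219, 0.0031, 0.03, -0.05, 2.96, -1.0]
```

Call:
{"op": "carry_out", "data": {
  "motion": [-0.011,0.02,0.0032,0,0,3,-1,-0.01,0.0205,0.0032,0,0,3,-1,-0.009,0.021,0.0032,0,0,3,-1,-0.008,0.0215,0.0032,0,-0.1,3,-1,-0.007,0.022,0.0032,0,-0.1,3,-1]
}}

```text
t: 10.05
tool_pos: [0.5954, 0.2389, 0.1307]
orientation: [-0.687, 1.459, -0.683]
force: [0.5, -0.3, -3.8]
opening: 0.0275
```

```bash
python3 - <<'E'
from h import *
import pickle
m=imaging.camera_model("wrist"); im=imaging.read_camera("wrist");cv2.imwrite("pics/w10.png",im)
pickle.dump(m,open("w10m.pkl","wb"))
im=imaging.read_camera("scene");cv2.imwrite("pics/s10.png",cv2.resize(im[80:240,260:460],None,fx=4,fy=4,interpolation=cv2.INTER_CUBIC)[:600])
from plan import *
plan(np.array([.5955,.2415,.08]),Tth(130),5,op=-1)
E
python3 lg.py
```

```text
end q [-0.07  0.36  1.69  0.74  1.25 -0.37] norm 0.0095 0.11
[0.0057, 0.0076, 0.0006, 0.09, -0.02, 0.06, -1.0, 0.0058, 0.0076, 0.0006, 0.09, -0.02, 0.06, -1.0, 0.0058, 0.0076, 0.0006, 0.09, -0.02, 0.06, -1.0, 0.0058, 0.0076, 0.0006, 0.09, -0.02, 0.06, -1.0, 0.0058, 0.0076, 0.0006, 0.09, -0.02, 0.06, -1.0]
t 10.15 q [-0.069  0.29   1.673  0.717  1.322 -0.305] p [0.5928 0.2394 0.1275] F [-1.3 -0.8 -3.6] op 0.0273
[[-0.002 -0.008  1.   ]
 [-0.769  0.639  0.004]
 [-0.639 -0.769 -0.007]]
```

View pics/w10.png

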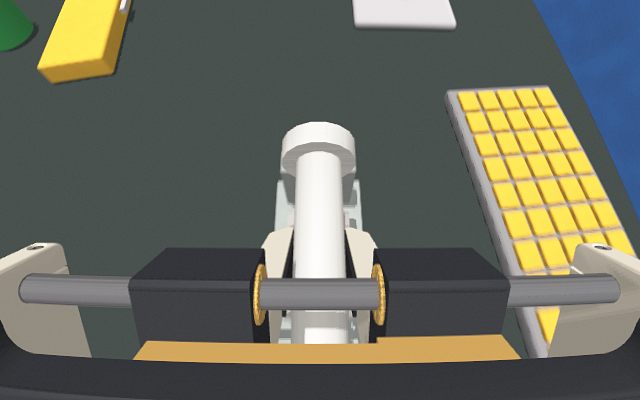

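View pics/s10.png

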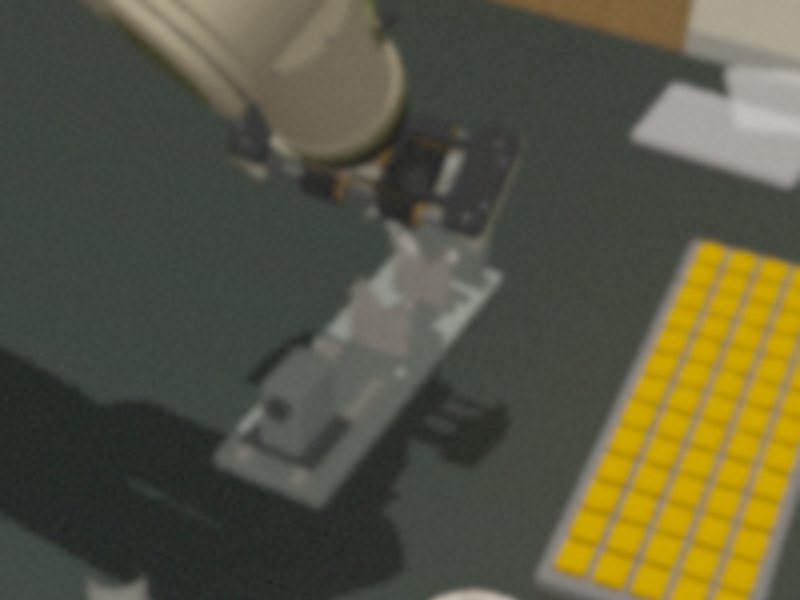

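Call:
{"op": "carry_out", "data": {
  "motion": [0.0058,0.0076,0.0006,0.1,0,0,-1,0.0058,0.0076,0.0006,0.1,0,0,-1,0.0058,0.0076,0.0006,0.1,0,0,-1,0.0058,0.0076,0.0006,0.1,0,0,-1,0.0058,0.0076,0.0006,0.1,0,0,-1]
}}

```text
t: 10.65
tool_pos: [0.5983, 0.2378, 0.0798]
orientation: [-0.688, 1.451, -0.695]
force: [0.6, 0.2, -3.2]
opening: 0.027
```

```bash
python3 - <<'E'
from h import *
im=imaging.read_camera("wrist");cv2.imwrite("pics/w11.png",im)
for i in range(3):
    s=robot.read_state();print(s["tool_pos"].round(4)); imaging.read_camera("top")
from plan import *
plan(np.array([.5955,.2415,.066]),Tth(130),5,op=-1)
E
python3 lg.py
```

```text
[0.5972 0.2378 0.0777]
[0.597  0.238  0.0783]
[0.5973 0.2381 0.0792]
end q [-0.07  0.38  1.69  0.75  1.23 -0.38] norm 0.0029 0.17
[0.0012, 0.0026, -0.0005, -0.06, 0.03, 0.16, -1.0, 0.0012, 0.0026, -0.0005, -0.06, 0.03, 0.16, -1.0, 0.0013, 0.0026, -0.0005, -0.06, 0.03, 0.16, -1.0, 0.0013, 0.0026, -0.0005, -0.06, 0.03, 0.16, -1.0, 0.0013, 0.0026, -0.0005, -0.06, 0.03, 0.16, -1.0]
t 10.85 q [-0.067  0.357  1.686  0.729  1.246 -0.362] p [0.5978 0.2381 0.0799] F [-0.5  0.1 -2.4] op 0.0273
[[ 0.003  0.005  1.   ]
 [-0.775  0.632 -0.001]
 [-0.632 -0.775  0.006]]
```

View pics/w11.png

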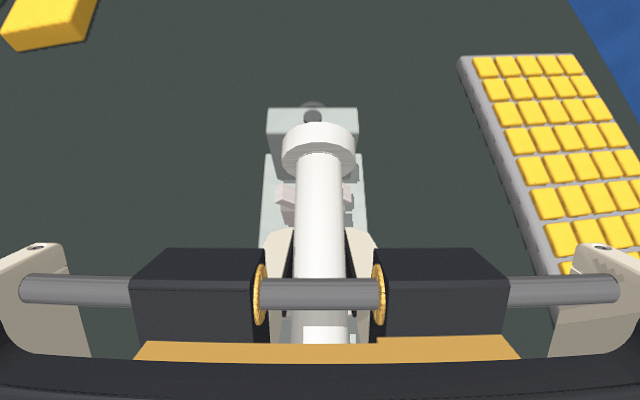

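Call:
{"op": "carry_out", "data": {
  "motion": [0.0012,0.0024,-0.0008,0,0,0.2,-1,0.0012,0.0024,-0.0008,0,0,0.2,-1,0.0012,0.0024,-0.0006,0,0,0.2,-1,0.0012,0.0024,-0.0006,0,0,0.2,-1,0.0012,0.0024,-0.0005,0,0,0,-1]
}}

```text
t: 11.35
tool_pos: [0.5958, 0.2413, 0.068]
orientation: [-0.675, 1.454, -0.683]
force: [0.5, 0.9, -2.8]
opening: 0.0276
```

```bash
python3 - <<'E'
from h import *
import pickle
m=imaging.camera_model("wrist");im=imaging.read_camera("wrist");cv2.imwrite("pics/w12.png",im)
pickle.dump(m,open("w12m.pkl","wb"))
E
python3 lg.py
```

```text
t 11.4 q [-0.069  0.375  1.697  0.751  1.229 -0.391] p [0.5955 0.2414 0.0675] F [-0.7  0.8 -2.7] op 0.0272
[[ 0.005  0.007  1.   ]
 [-0.765  0.644 -0.001]
 [-0.644 -0.765  0.008]]
```

View pics/w12.png

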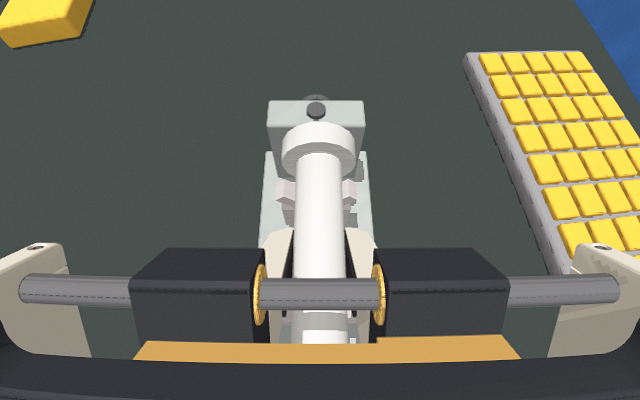

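Run:
```python
from ov import *
import pickle
m=pickle.load(open("w12m.pkl","rb")); im=cv2.imread("pics/w12.png")
overlay(im,m,FIX[:4],[.5945,.2585,1.5715],(240,80,400,230),4,"pics/o12.png")
```

```text
(no output)
```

View pics/o12.png

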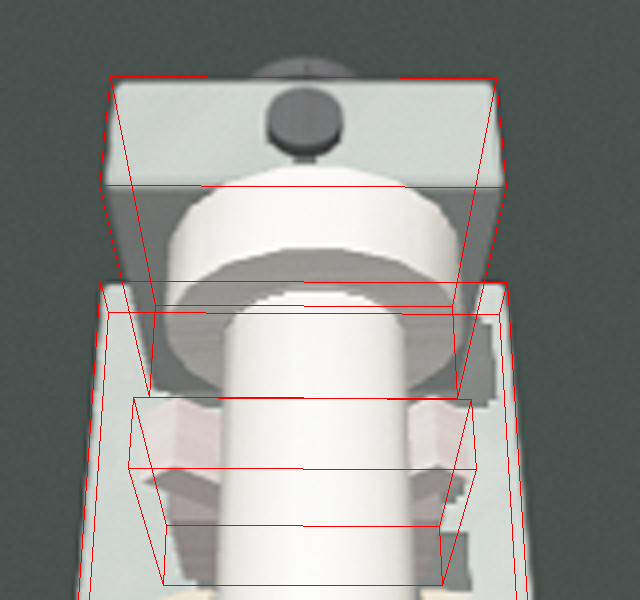

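Call:
{"op": "carry_out", "data": {
  "motion": [0.0006,0.0007,-0.001,0,0,0,-1,0.0006,0.0007,-0.0002,0,0,0,-1,0.0006,0.0007,0,0,0,0,-1,0.0006,0.0007,0,0,0,0,-1,0,0,0,0,0,0,-1]
}}

```text
t: 11.9
tool_pos: [0.5942, 0.2415, 0.0635]
orientation: [-0.676, 1.454, -0.683]
force: [0.2, -0.3, -3.1]
opening: 0.0272
```

```bash
python3 lg.py
```

```text
t 11.9 q [-0.069  0.378  1.702  0.753  1.223 -0.397] p [0.5942 0.2415 0.0635] F [ 0.2 -0.3 -3.1] op 0.0272
[[ 0.005  0.007  1.   ]
 [-0.765  0.644 -0.001]
 [-0.644 -0.765  0.009]]
```

Call:
{"op": "carry_out", "data": {
  "motion": [0.0005,0.0006,0,0,0,0,-1,0.0004,0.0005,0,0,0,0,-1,0,0,0,0,0,0,-1,0,0,0,0,0,0,-1,0,0,0,0,0,0,-1]
}}

```text
t: 12.4
tool_pos: [0.5946, 0.2415, 0.063]
orientation: [-0.676, 1.453, -0.683]
force: [-0.5, -0.5, -1.6]
opening: 0.0274
```

```bash
python3 lg.py
```

```text
t 12.4 q [-0.069  0.38   1.701  0.754  1.223 -0.399] p [0.5946 0.2415 0.063 ] F [-0.5 -0.5 -1.6] op 0.0274
[[ 0.006  0.008  1.   ]
 [-0.765  0.644 -0.001]
 [-0.644 -0.765  0.009]]
```

Call:
{"op": "carry_out", "data": {
  "motion": [0.0005,0.0006,0,0,0,0,-1,0.0004,0.0005,0,0,0,0,-1,0,0,0,0,0,0,-1,0,0,0,0,0,0,-1,0,0,0,0,0,0,-1]
}}

```text
t: 12.9
tool_pos: [0.5946, 0.2415, 0.0629]
orientation: [-0.675, 1.453, -0.681]
force: [-2.0, -1.1, 0.3]
opening: 0.0274
```

```bash
python3 lg.py
```

```text
t 12.9 q [-0.069  0.381  1.7    0.754  1.224 -0.401] p [0.5946 0.2415 0.0629] F [-2.  -1.1  0.3] op 0.0274
[[ 0.007  0.007  1.   ]
 [-0.764  0.645  0.001]
 [-0.645 -0.764  0.01 ]]
```

Call:
{"op": "carry_out", "data": {
  "motion": [0.0004,0.0005,-0.0005,0,0,0,-1,0.0004,0.0005,-0.0003,0,0,0,-1,0,0,0,0,0,0,-1,0,0,0,0,0,0,-1,0,0,0,0,0,0,-1]
}}

```text
t: 13.4
tool_pos: [0.5946, 0.2415, 0.0629]
orientation: [-0.674, 1.451, -0.681]
force: [-1.1, -1.8, 2.6]
opening: 0.0277
```

```bash
python3 - <<'E'
from h import *
im=imaging.read_camera("wrist");cv2.imwrite("pics/w13.png",im)
im=imaging.read_camera("scene");cv2.imwrite("pics/s13.png",cv2.resize(im[80:240,260:460],None,fx=4,fy=4,interpolation=cv2.INTER_CUBIC)[:600])
print(robot.read_state()["wrist_torque"])
E
python3 lg.py
```

```text
[-0.44819387  0.32726438  0.26505441]
t 13.5 q [-0.07   0.38   1.702  0.756  1.222 -0.403] p [0.5946 0.2415 0.0629] F [-2.7 -2.4  1.4] op 0.0273
[[ 0.008  0.008  1.   ]
 [-0.764  0.646  0.001]
 [-0.646 -0.764  0.012]]
```

View pics/w13.png

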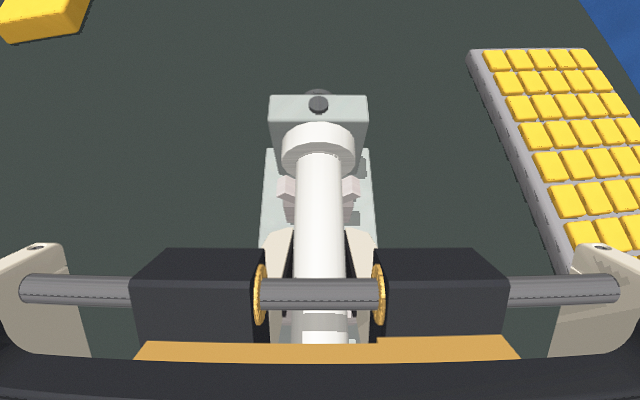

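View pics/s13.png

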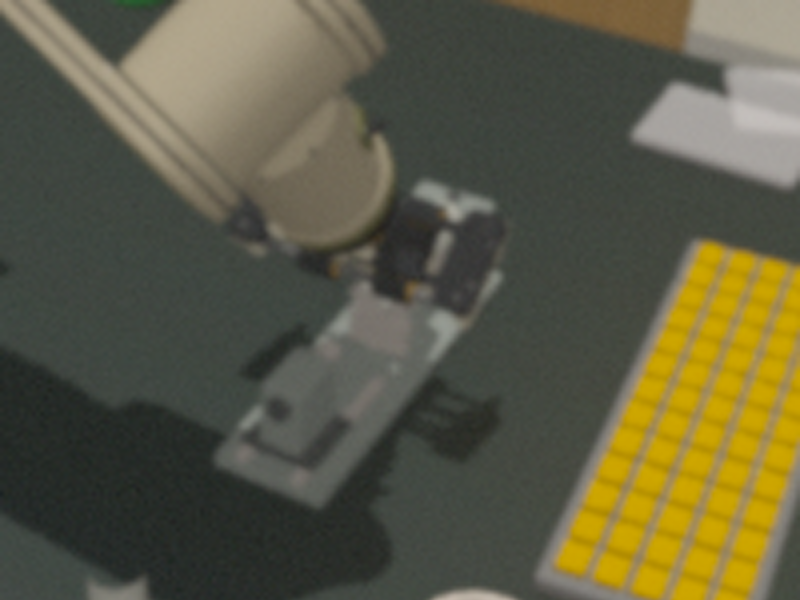

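Call:
{"op": "carry_out", "data": {
  "motion": [0,0,0,0,0,0,-1,0,0,0,0,0,0,-1,0,0,0,0,0,0,-0.38,0,0,0,0,0,0,-0.36,0,0,0,0,0,0,-0.34],
  "squeeze": 3
}}

```text
t: 14.0
tool_pos: [0.5952, 0.2418, 0.0628]
orientation: [-0.673, 1.451, -0.682]
force: [-0.2, -0.1, 0.2]
opening: 0.0308
```

```bash
python3 lg.py;  python3 - <<'E'
from h import *
im=imaging.read_camera("wrist");cv2.imwrite("pics/w14.png",im)
print(robot.read_state()["wrist_torque"])
E
```

```text
t 14.0 q [-0.069  0.38   1.701  0.757  1.221 -0.403] p [0.5952 0.2418 0.0628] F [-0.2 -0.1  0.2] op 0.0308
[[ 0.008  0.01   1.   ]
 [-0.763  0.646 -0.   ]
 [-0.646 -0.763  0.012]]
[-0.39393812  0.0479554   0.05997108]
```

View pics/w14.png

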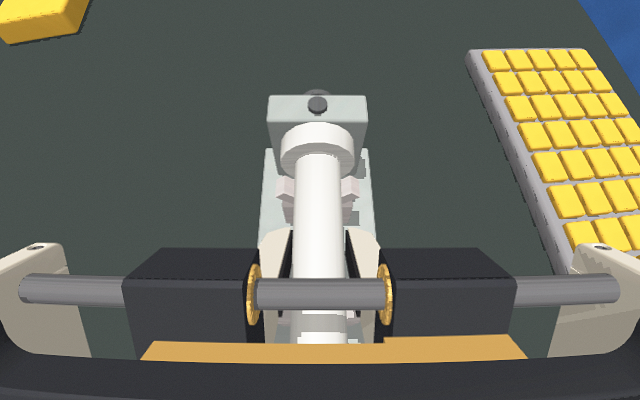

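Call:
{"op": "carry_out", "data": {
  "motion": [0,0,0,0,0,0,0,0,0,0,0,0,0,0.2,0,0,0,0,0,0,0.3,0,0,0,0,0,0,0.3,-0.0065,-0.0077,0,0,0,0,0.3]
}}

```text
t: 14.55
tool_pos: [0.594, 0.2419, 0.0717]
orientation: [-0.674, 1.454, -0.681]
force: [-0.3, 0.0, -0.4]
opening: 0.0597
```

Call:
{"op": "carry_out", "data": {
  "motion": [-0.009,-0.0107,0,0,0,0,0.3,-0.009,-0.0107,0,0,0,0,0.3,-0.009,-0.0107,0,0,0,0,0.3,-0.009,-0.0107,0,0,0,0,0.3,-0.009,-0.0107,0,0,0,0,0.3]
}}

```text
t: 15.05
tool_pos: [0.5937, 0.2417, 0.1493]
orientation: [-0.673, 1.452, -0.681]
force: [0.4, -0.2, 0.5]
opening: 0.0606
```

```bash
python3 lg.py;  python3 - <<'E'
from h import *
im=imaging.read_camera("wrist");cv2.imwrite("pics/w15.png",im)
im=imaging.read_camera("scene");cv2.imwrite("pics/s15.png",cv2.resize(im[80:240,260:460],None,fx=4,fy=4,interpolation=cv2.INTER_CUBIC)[:600])
from plan import *
plan(np.array([.5945,.0755,.130]),Tth(130),5,op=0.3)
E
```

```text
t 15.05 q [-0.07   0.252  1.679  0.726  1.333 -0.296] p [0.5937 0.2417 0.1493] F [ 0.4 -0.2  0.5] op 0.0606
[[ 0.007  0.009  1.   ]
 [-0.763  0.646 -0.   ]
 [-0.646 -0.763  0.011]]
end q [-0.34  0.33  1.62  0.65  1.49 -0.5 ] norm 0.0335 0.19
[0.0281, -0.0183, -0.0002, -0.14, 0.11, -0.05, 0.3, 0.0281, -0.0182, -0.0002, -0.14, 0.11, -0.05, 0.3, 0.0282, -0.0182, -0.0002, -0.14, 0.11, -0.05, 0.3, 0.0282, -0.0182, -0.0002, -0.14, 0.11, -0.05, 0.3, 0.0282, -0.0182, -0.0002, -0.14, 0.11, -0.05, 0.3]
```

View pics/w15.png

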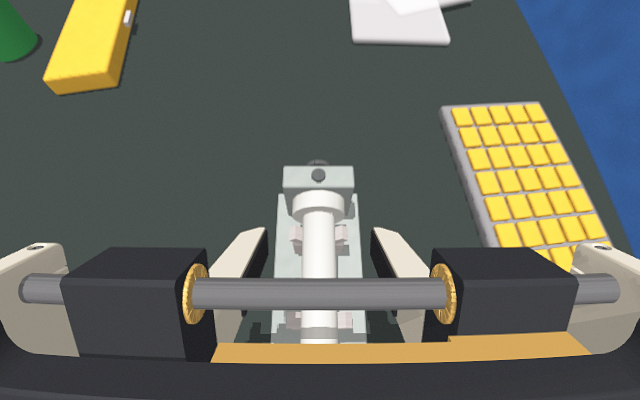

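View pics/s15.png

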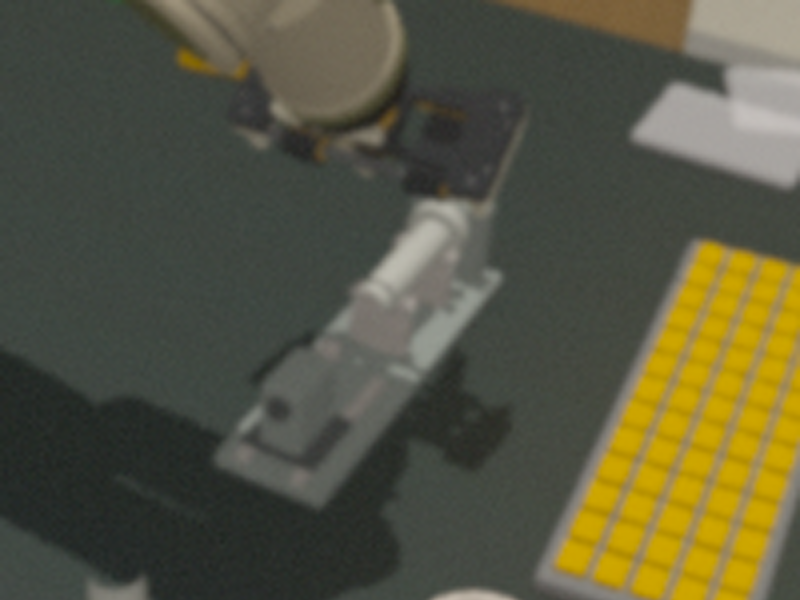

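Call:
{"op": "carry_out", "data": {
  "motion": [0.027,-0.0195,0,-0.1,0.1,0,0.3,0.028,-0.0185,0,-0.1,0.1,0,0.3,0.028,-0.018,0,-0.1,0.1,0,0.3,0.028,-0.018,0,-0.1,0.1,0,0.3,0.028,-0.018,0,-0.1,0.1,0,0.3]
}}

```text
t: 15.65
tool_pos: [0.5945, 0.0755, 0.1319]
orientation: [-0.679, 1.455, -0.674]
force: [0.7, 0.3, 0.5]
opening: 0.0602
```

```bash
python3 - <<'E'
from plan import *
import pickle
m=imaging.camera_model("wrist");im=imaging.read_camera("wrist");cv2.imwrite("pics/w16.png",im)
pickle.dump(m,open("w16m.pkl","wb"))
from ov import *
overlay(im,m,tail(0)[:2]+FIX[:4],[.5945,.2585,1.5715],(220,60,420,260),3,"pics/o16.png")
plan(np.array([.5945,.0755,.060]),Tth(130),5,op=0.3)
E
python3 lg.py
```

```text
end q [-0.34  0.43  1.63  0.66  1.39 -0.57] norm 0.0142 0.07
[0.0084, 0.0114, -0.0001, -0.02, 0.06, -0.03, 0.3, 0.0084, 0.0114, -0.0001, -0.02, 0.06, -0.03, 0.3, 0.0084, 0.0114, -0.0001, -0.02, 0.06, -0.03, 0.3, 0.0084, 0.0114, -0.0, -0.02, 0.06, -0.03, 0.3, 0.0084, 0.0114, -0.0, -0.02, 0.06, -0.03, 0.3]
t 15.7 q [-0.347  0.336  1.614  0.655  1.49  -0.508] p [0.5946 0.0707 0.1306] F [-1.4 -2.3  0.1] op 0.0603
[[ 0.005  0.002  1.   ]
 [-0.764  0.645  0.003]
 [-0.645 -0.764  0.005]]
```

View pics/w16.png

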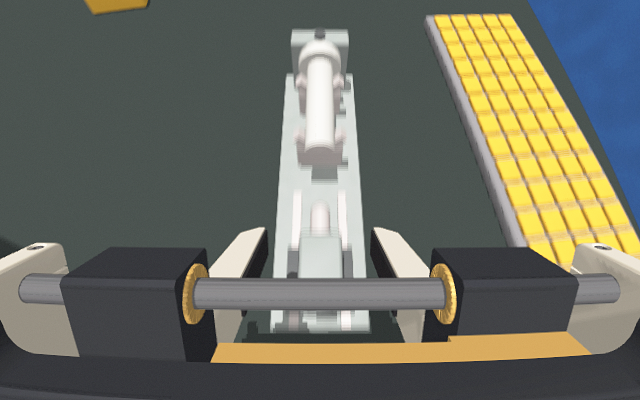

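View pics/o16.png

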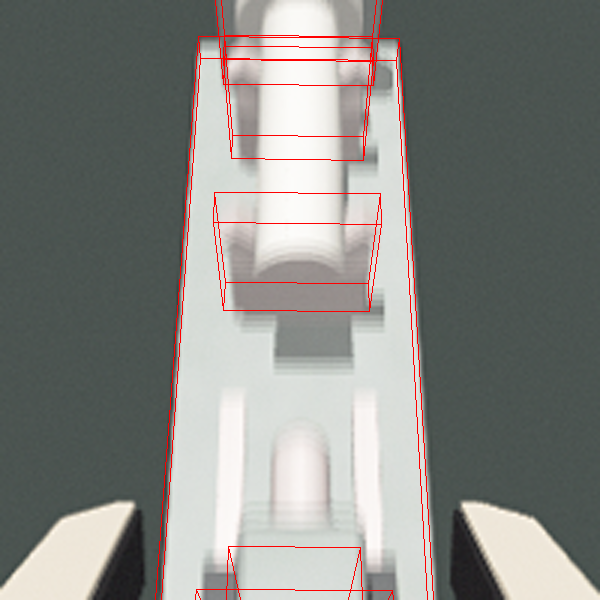

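Call:
{"op": "carry_out", "data": {
  "motion": [0.0055,0.0135,0,0,0,0,0.3,0.0075,0.012,0,0,0,0,0.3,0.0084,0.0114,0,0,0,0,0.3,0.0084,0.0114,0,0,0,0,0.3,0.006,0.008,0,0,0,0,0.3]
}}

```text
t: 16.2
tool_pos: [0.594, 0.0813, 0.0581]
orientation: [-0.679, 1.458, -0.678]
force: [0.9, -0.4, 0.1]
opening: 0.0603
```

```bash
python3 - <<'E'
from plan import *
imaging.read_camera("top")
m=imaging.camera_model("wrist");im=imaging.read_camera("wrist");cv2.imwrite("pics/w17.png",im)
E
python3 lg.py
```

```text
t 16.3 q [-0.331  0.434  1.641  0.67   1.385 -0.571] p [0.5932 0.0814 0.0576] F [0.2 0.6 0.3] op 0.0604
[[ 0.002 -0.001  1.   ]
 [-0.764  0.645  0.002]
 [-0.645 -0.764  0.001]]
```

View pics/w17.png

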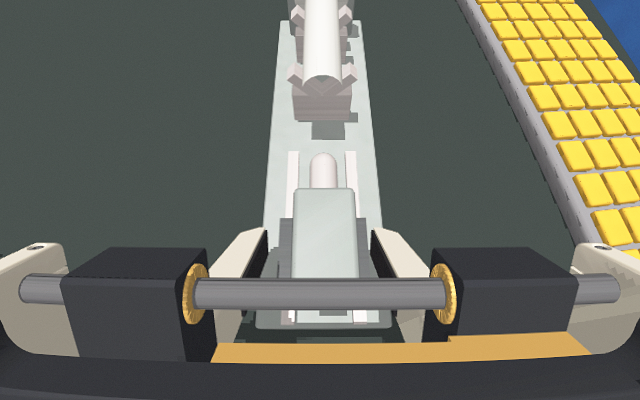

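Call:
{"op": "carry_out", "data": {
  "motion": [0,0,0.0018,0,0,0,0,0,0,0,0,0,0,-0.1,0,0,0,0,0,0,-0.2,0,0,0,0,0,0,-0.4,0,0,0,0,0,0,-1],
  "squeeze": 20
}}

```text
t: 16.8
tool_pos: [0.5957, 0.0818, 0.0593]
orientation: [-0.681, 1.458, -0.677]
force: [-2.4, 1.7, -2.4]
opening: 0.0319
```

Call:
{"op": "carry_out", "data": {
  "motion": [0,0,0,0,0,0,-1,0,0,0,0,0,0,-1,0,0,0,0,0,0,-1,0,0,0,0,0,0,-1,0,0,0,0,0,0,-1]
}}

```text
t: 17.3
tool_pos: [0.5957, 0.0818, 0.0594]
orientation: [-0.681, 1.458, -0.677]
force: [0.7, 1.0, -2.1]
opening: 0.0321
```

```bash
python3 - <<'E'
from plan import *
m=imaging.camera_model("wrist");im=imaging.read_camera("wrist");cv2.imwrite("pics/w18.png",im)
s=robot.read_state()
plan(s["tool_pos"]+[0,.055,0],R.from_rotvec(s["orientation"]).as_matrix(),10,op=-1)
E
python3 lg.py
```

```text
end q [-0.24  0.41  1.67  0.7   1.33 -0.51] norm 0.0055 0.0
[-0.0042, 0.0035, 0.0, 0.0, 0.0, 0.0, -1.0, -0.0042, 0.0035, 0.0, 0.0, 0.0, 0.0, -1.0, -0.0042, 0.0035, 0.0, 0.0, 0.0, 0.0, -1.0, -0.0042, 0.0035, 0.0, 0.0, 0.0, 0.0, -1.0, -0.0042, 0.0035, 0.0, 0.0, 0.0, 0.0, -1.0]
[-0.0042, 0.0035, 0.0, 0.0, 0.0, 0.0, -1.0, -0.0042, 0.0035, 0.0, 0.0, 0.0, 0.0, -1.0, -0.0042, 0.0035, 0.0, 0.0, 0.0, 0.0, -1.0, -0.0042, 0.0035, 0.0, 0.0, 0.0, 0.0, -1.0, -0.0042, 0.0035, 0.0, 0.0, 0.0, 0.0, -1.0]
t 17.35 q [-0.329  0.437  1.634  0.67   1.387 -0.569] p [0.5957 0.0818 0.0593] F [-0.4  1.1 -1.2] op 0.0319
[[ 0.005 -0.     1.   ]
 [-0.764  0.645  0.004]
 [-0.645 -0.764  0.003]]
```

View pics/w18.png

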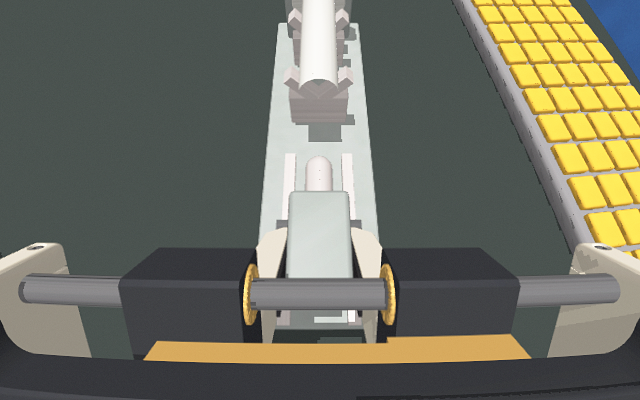

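Call:
{"op": "carry_out", "data": {
  "motion": [-0.003,0.0026,0,0,0,0,-1,-0.0061,0.0052,0,0,0,0,-1,-0.0061,0.0052,0,0,0,0,-1,-0.0061,0.0052,0,0,0,0,-1,-0.0061,0.0052,0,0,0,0,-1]
}}

```text
t: 17.85
tool_pos: [0.5955, 0.1179, 0.0593]
orientation: [-0.682, 1.458, -0.679]
force: [-1.3, -2.4, 0.6]
opening: 0.0319
```

```bash
python3 lg.py
python3 - <<'E'
from plan import *
m=imaging.camera_model("wrist");im=imaging.read_camera("wrist");cv2.imwrite("pics/w19.png",im)
E
```

```text
t 17.85 q [-0.272  0.417  1.659  0.688  1.35  -0.531] p [0.5955 0.1179 0.0593] F [-1.3 -2.4  0.6] op 0.0319
[[ 0.004 -0.     1.   ]
 [-0.765  0.643  0.003]
 [-0.643 -0.765  0.002]]
```

View pics/w19.png

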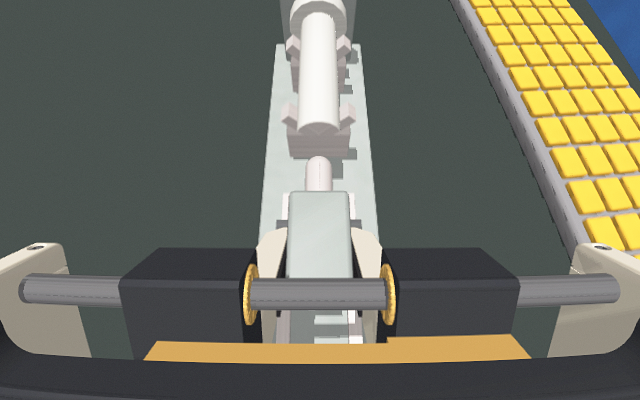

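Call:
{"op": "carry_out", "data": {
  "motion": [-0.0031,0.0026,0,0,0,0,-1,-0.0031,0.0026,0,0,0,0,-1,-0.0031,0.0026,0,0,0,0,-1,-0.0031,0.0026,0,0,0,0,-1,-0.0031,0.0026,0,0,0,0,-1]
}}

```text
t: 18.4
tool_pos: [0.5954, 0.1405, 0.0593]
orientation: [-0.683, 1.457, -0.679]
force: [-3.0, -21.0, 7.8]
opening: 0.0319
```

```bash
python3 lg.py
python3 - <<'E'
from plan import *
m=imaging.camera_model("wrist");im=imaging.read_camera("wrist");cv2.imwrite("pics/w20.png",cv2.resize(im[:260,220:420],None,fx=3,fy=3)[:600])
E
```

```text
t 18.4 q [-0.235  0.408  1.67   0.7    1.327 -0.508] p [0.5954 0.1405 0.0593] F [ -3.  -21.    7.8] op 0.0319
[[ 0.004 -0.     1.   ]
 [-0.766  0.643  0.004]
 [-0.643 -0.766  0.002]]
```

View pics/w20.png

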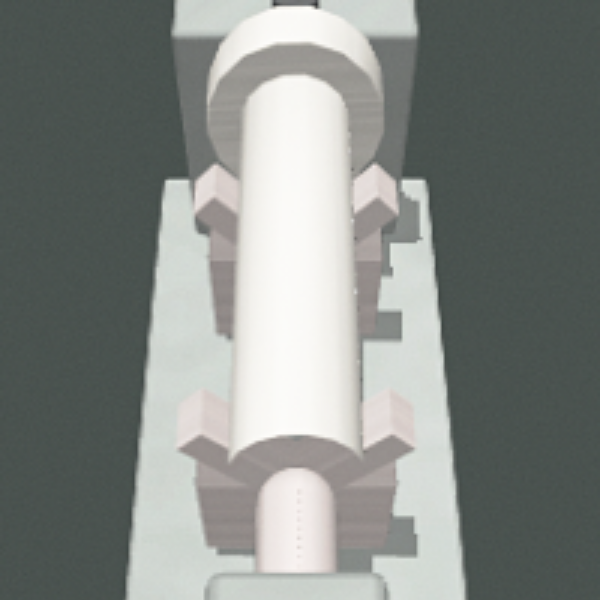

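Call:
{"op": "carry_out", "data": {
  "motion": [0,0,0,0,0,0,-1,0,0,0,0,0,0,-1,0,0,0,0,0,0,-1,0,0,0,0,0,0,-1,0,0,0,0,0,0,-1]
}}

```text
t: 18.95
tool_pos: [0.5954, 0.1403, 0.0593]
orientation: [-0.683, 1.457, -0.68]
force: [-2.0, -4.4, -0.2]
opening: 0.0323
```

```bash
python3 lg.py
python3 - <<'E'
from plan import *
m=imaging.camera_model("wrist");im=imaging.read_camera("wrist");cv2.imwrite("pics/w21.png",cv2.resize(im[:260,220:420],None,fx=3,fy=3)[:600])
E
```

```text
t 18.95 q [-0.235  0.408  1.671  0.699  1.327 -0.507] p [0.5954 0.1403 0.0593] F [-2.  -4.4 -0.2] op 0.0323
[[ 0.004 -0.     1.   ]
 [-0.767  0.642  0.003]
 [-0.642 -0.767  0.002]]
```

View pics/w21.png

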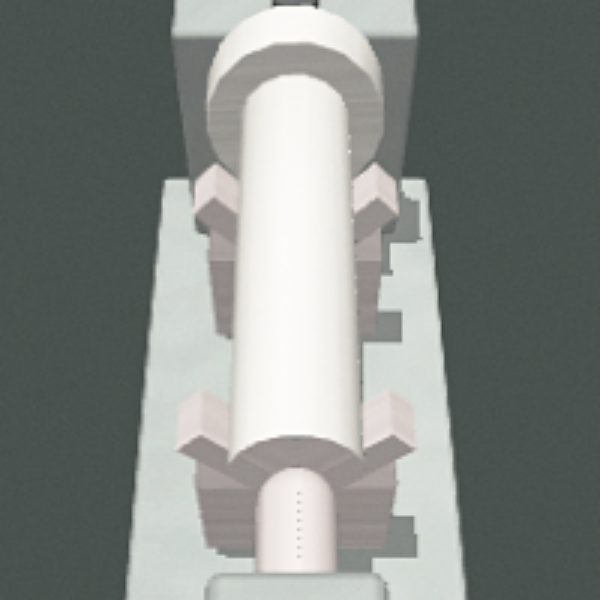

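Call:
{"op": "carry_out", "data": {
  "motion": [0,0,0,0,0,0,-0.2,0,0,0,0,0,0,0,0,0,0,0,0,0,0.3,0,0,0,0,0,0,0.3,0,0,0,0,0,0,0.3]
}}

```text
t: 19.5
tool_pos: [0.597, 0.1416, 0.0605]
orientation: [-0.68, 1.455, -0.68]
force: [0.9, 0.1, -0.1]
opening: 0.0599
```

Call:
{"op": "carry_out", "data": {
  "motion": [-0.0064,-0.0077,0,0,0,0,0.3,-0.009,-0.0107,0,0,0,0,0.3,-0.009,-0.0107,0,0,0,0,0.3,-0.009,-0.0107,0,0,0,0,0.3,-0.009,-0.0107,0,0,0,0,0.3]
}}

```text
t: 20.0
tool_pos: [0.5959, 0.1419, 0.131]
orientation: [-0.68, 1.457, -0.679]
force: [-0.4, -0.4, 0.1]
opening: 0.0605
```

Call:
{"op": "carry_out", "data": {
  "motion": [0.01,-0.035,0,0,0,0,0.3,0.01,-0.035,0,0,0,0,0.3,0.01,-0.035,0,0,0,0,0.3,0.01,-0.035,0,0,0,0,0.3,0,0,0,0,0,0,0.3]
}}

```text
t: 20.5
tool_pos: [0.5968, 0.0176, 0.2249]
orientation: [-0.682, 1.447, -0.682]
force: [0.0, 1.1, 0.7]
opening: 0.0604
```

```bash
python3 lg.py
python3 - <<'E'
from plan import *
import pickle
imaging.read_camera("top")
m=imaging.camera_model("wrist");im=imaging.read_camera("wrist");cv2.imwrite("pics/w22.png",im);pickle.dump(m,open("w22m.pkl","wb"))
im=imaging.read_camera("scene");cv2.imwrite("pics/s22.png",cv2.resize(im[80:240,260:460],None,fx=4,fy=4,interpolation=cv2.INTER_CUBIC)[:600])
cv2.imwrite("pics/s22f.png",im)
E
```

```text
t 20.5 q [-0.424  0.274  1.502  0.63   1.667 -0.47 ] p [0.5968 0.0176 0.2249] F [0.  1.1 0.7] op 0.0604
[[ 0.012  0.006  1.   ]
 [-0.768  0.641  0.005]
 [-0.641 -0.768  0.012]]
```

View pics/w22.png

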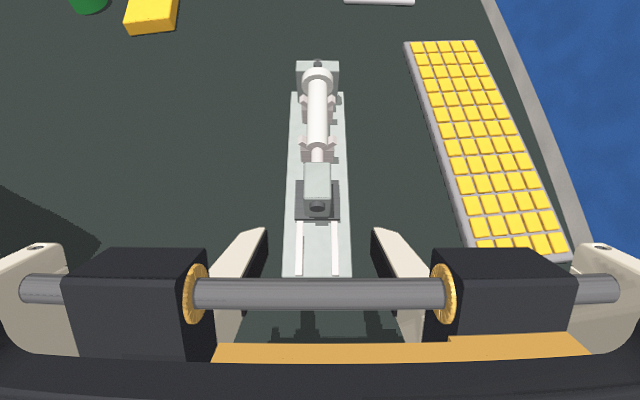

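View pics/s22.png

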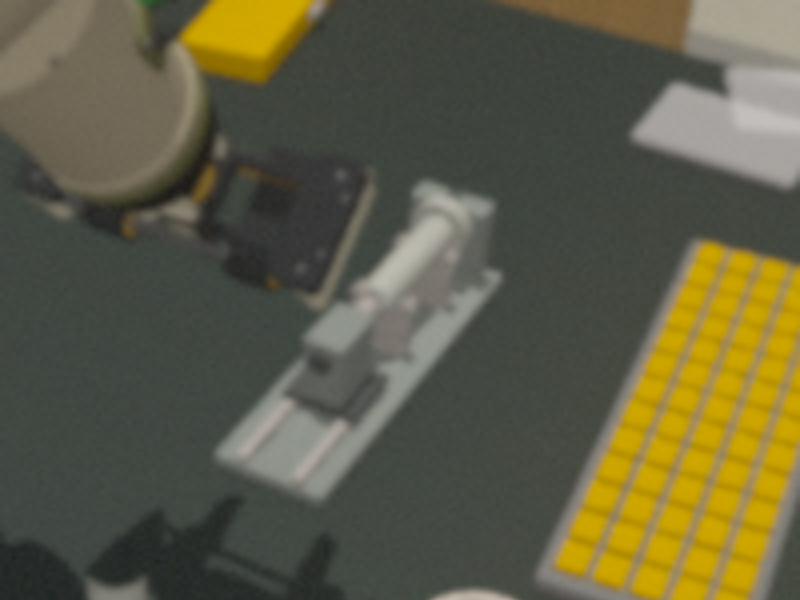

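View pics/s22f.png

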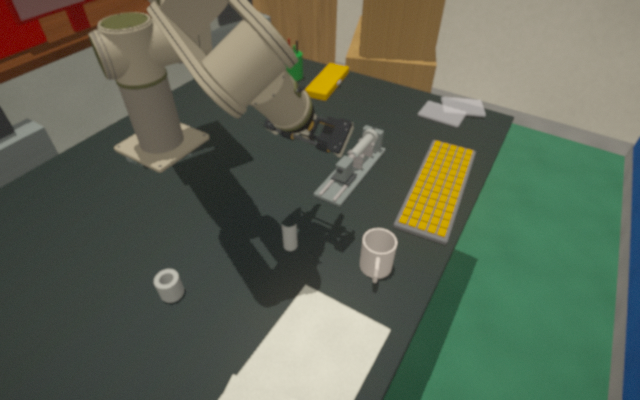

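Run:
```python
from plan import *
plan(np.array([.596,.235,.21]),Tth(95),10,op=0.3)
```

```text
end q [0.25 0.22 1.44 0.09 1.46 0.24] norm 0.0214 3.5
[-0.0156, 0.0145, 0.0003, -0.02, 0.06, -3.5, 0.3, -0.0165, 0.0135, 0.0003, -0.02, 0.06, -3.5, 0.3, -0.0173, 0.0125, 0.0003, -0.02, 0.06, -3.5, 0.3, -0.018, 0.0114, 0.0002, -0.02, 0.06, -3.5, 0.3, -0.0187, 0.0103, 0.0002, -0.02, 0.06, -3.5, 0.3]
[-0.0193, 0.0091, 0.0002, -0.02, 0.06, -3.5, 0.3, -0.0198, 0.0079, 0.0002, -0.02, 0.06, -3.5, 0.3, -0.0203, 0.0067, 0.0002, -0.02, 0.06, -3.5, 0.3, -0.0206, 0.0055, 0.0002, -0.02, 0.06, -3.5, 0.3, -0.0209, 0.0042, 0.0001, -0.02, 0.06, -3.5, 0.3]
```

Call:
{"op": "carry_out", "data": {
  "motion": [-0.0156,0.0145,0,0,0,-3.5,0.3,-0.0165,0.0135,0,0,0,-3.5,0.3,-0.017,0.0125,0,0,0,-3.5,0.3,-0.018,0.0114,0,0,0,-3.5,0.3,-0.0187,0.01,0,0,0,-3.5,0.3]
}}

```text
t: 21.15
tool_pos: [0.5892, 0.1336, 0.2071]
orientation: [-0.927, 1.369, -0.913]
force: [-0.2, 0.3, -0.4]
opening: 0.0607
```

Call:
{"op": "carry_out", "data": {
  "motion": [-0.019,0.008,0,0,0,-3.5,0.3,-0.02,0.006,0,0,0,-3.5,0.3,-0.02,0.005,0,0,0,-3.5,0.3,-0.02,0.003,0,0,0,-3.5,0.3,-0.02,0.002,0,0,0,-3.5,0.3]
}}

```text
t: 21.65
tool_pos: [0.5803, 0.2473, 0.2034]
orientation: [-1.174, 1.241, -1.141]
force: [0.5, 0.5, -0.1]
opening: 0.0605
```

```bash
python3 lg.py
python3 - <<'E'
from plan import *
import pickle
imaging.read_camera("top");imaging.read_camera("top")
m=imaging.camera_model("wrist");im=imaging.read_camera("wrist");cv2.imwrite("pics/w23.png",im);pickle.dump(m,open("w23m.pkl","wb"))
cv2.imwrite("pics/w23z.png",cv2.resize(im[:240,220:420],None,fx=3,fy=3,interpolation=cv2.INTER_CUBIC)[:600])
E
```

```text
t 21.65 q [0.281 0.218 1.455 0.071 1.464 0.26 ] p [0.5803 0.2473 0.2034] F [ 0.5  0.5 -0.1] op 0.0605
[[ 0.014 -0.014  1.   ]
 [-0.997  0.069  0.015]
 [-0.07  -0.997 -0.013]]
```

View pics/w23.png

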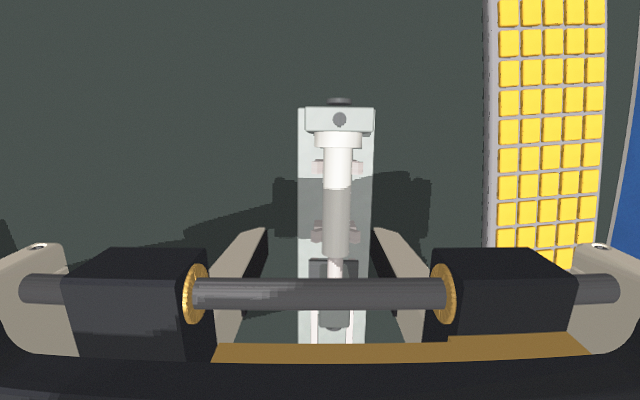

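View pics/w23z.png

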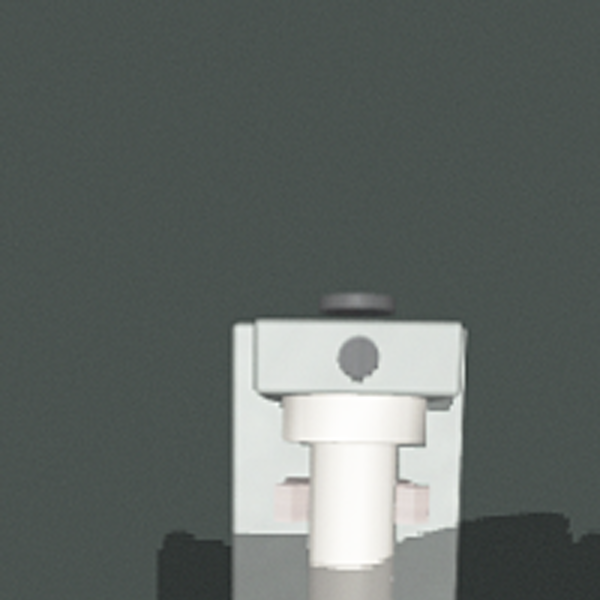

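Run:
```python
from h import *
imaging.read_camera("scene")
for t in ["plain_pin","bushing","mug"]:
    o=models.outline_of("scene",t); print(t,o[0]["pixel"] if o else None)
s=robot.read_state(); print(s["t"],s["force"],s["dq"].round(3)); print(robot.close_job())
```

```text
plain_pin [291.2, 240.6]
bushing [167.5, 284.4]
mug [377.8, 251.6]
22.0 [-0.70654353 -0.44958401  0.40940712] [-0.015 -0.004 -0.005 -0.002  0.001  0.004]
the job is handed in; nothing more can be done
None
```

I picked up the roller, laid it in the two V supports with its flange in the gap, and let go of it. I then slid the tailstock forward until its nose pressed the roller home against the stop. I handed the job in at 22.0 s of the 54 s allowed.

**What the last checks showed:**
- **Flange and stop:** the final wrist picture, looking down at the stop, shows no visible gap between the flange and the stop face.
- **Nose and roller end:** while I still held the tailstock, a close wrist picture showed the nose touching the free end. The push force rose to 21 N when the roller reached the stop. After letting go I saw no change in the scene and wrist pictures, but the final wrist picture shows that end only partly.
- **Gripper:** it was open, clear of everything and reading about zero force.
- **Other parts:** the bushing and the mug were found within about 2 pixels of where they started. The pin was found about 5 pixels (roughly 10 mm) from its first reading. I put that down to the network's noise on such a small outline and did not look again. The scene picture shows the pin standing in the same place, and no unexpected force came up near it.

**One disagreement:** the top and scene cameras placed the fixture about 5 mm apart across its axis. I positioned the roller by the wrist camera instead.

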